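# Stack two boards to dry with spacers

### The job

Stack the freshly treated boards on the drying stand: lay the long board along the stand, centred across both bearers, then lay the two spacers crosswise on it, the broad one directly above the broad bearer and the narrow one directly above the narrow bearer. Finally lay the short board on the spacers, centred above the long board and parallel to it. Leave the mug and the wedge where they are.

Things in the scene. Friction and masses are not known exactly. Their poses are not given: they have to be found in the camera images.
- drying_stand: fixed drying stand on the bench: a plywood base 120 (x) x 240 (y) x 12 mm with two wooden bearers on it. Each bearer is 120 mm long along the stand's x, and 20 mm high, so its top lies 32 mm above the bench. The broad bearer (45 mm wide) is centred at y = -65 mm, the narrow one (20 mm wide) at y = +65 mm. Origin: centre of the underside; z up, y along the stand; boards lie along its y
- long_board: long pale pine board, 70 (x) x 300 (y) x 35 (z) mm, about 0.33 kg, loose, flat on the bench. Origin: centre of the underside, y along its length, z up. Either end may point either way
- short_board: short dark hardwood board, 70 (x) x 180 (y) x 30 (z) mm, about 0.2 kg, loose, flat on the bench. Origin: centre of the underside, y along its length, z up
- broad_spacer: broad wooden spacer, 45 (x) x 120 (y) x 20 (z) mm, 0.07 kg, loose. Origin: centre of the underside, y along its length, z up
- narrow_spacer: narrow wooden spacer stick, 20 (x) x 120 (y) x 20 (z) mm, 0.035 kg, loose. Origin: centre of the underside, y along its length, z up
- mug: grey mug, 80 mm across with a handle, 94 mm high, loose, standing on the bench; a bystander. Origin: centre of its underside
- wedge: pale wooden wedge, 40 x 120 x 30 mm, loose; a bystander. Origin: centre of its underside
There are look-alikes about, which are no part of the job. Of the things shaped like the broad_spacer, the wooden one is meant.

How it is judged (in metres and radians):
At the end, for the whole second after the job is handed in: Long board on both bearers, spacers crosswise on it above their bearers, short board on the spacers: each within 15 mm sideways and 6 mm in height of its exact place, parallel or square to the stand within 0.17 rad either way round, flat within 0.08 rad, at rest (x of long_board in the frame of drying_stand between -0.015 and 0.015 m and y of long_board in the frame of drying_stand between -0.015 and 0.015 m and z of long_board in the frame of drying_stand between 0.026 and 0.038 m and angle between the y axis of each of long_board, short_board and the y axis of drying_stand, either way round below 0.17 rad and angle between each of long_board, broad_spacer, narrow_spacer, short_board's own z axis and vertical below 0.08 rad and linear speed of each of long_board, broad_spacer, narrow_spacer, short_board below 0.02 m/s and angular speed of each of long_board, broad_spacer, narrow_spacer, short_board below 0.2 rad/s and x of broad_spacer in the frame of drying_stand between -0.015 and 0.015 m and y of broad_spacer in the frame of drying_stand between -0.08 and -0.05 m and z of broad_spacer in the frame of drying_stand between 0.061 and 0.073 m and angle between the y axis of each of broad_spacer, narrow_spacer and the x axis of drying_stand, either way round below 0.17 rad and x of narrow_spacer in the frame of drying_stand between -0.015 and 0.015 m and y of narrow_spacer in the frame of drying_stand between 0.05 and 0.08 m and z of narrow_spacer in the frame of drying_stand between 0.061 and 0.073 m and x of short_board in the frame of drying_stand between -0.015 and 0.015 m and y of short_board in the frame of drying_stand between -0.015 and 0.015 m and z of short_board in the frame of drying_stand between 0.081 and 0.093 m); the robot touches nothing.
It fails at once if the mug is moved more than 30 mm or tipped over (distance of mug from where it was at the start of the episode above 0.03 m or angle between mug's own z axis and vertical above 0.5 rad).
It fails at once if the wedge is moved more than 30 mm or tipped over (distance of wedge from where it was at the start of the episode above 0.03 m or angle between wedge's own z axis and vertical above 0.5 rad).
It also fails if it takes over 115 s, if anything falls off the work surface, if the arm or the gripper's body presses on something with over 40 N, if the wrist force passes 120 N, or if a joint passes its speed limit or range.

### The arm

A 6-joint arm with a two-finger parallel gripper is mounted at the origin on the work surface; the furniture and walls round the work are solid. World frame = base frame: x ahead of the robot, y to its left, z up, the work surface at z = 0. Lengths are in mm, angles in rad, forces in N, time in s.
With the tool pointing down it reaches from about 400 to 925 mm from the base axis. Payload 3.4 kg.
Tool frame: the origin (TCP) lies on the centre line of the jaws, within the pads' length; the fingertips stand 11 mm ahead of it and the grasp point (between the pads) lies 8 mm behind it (ctrl.nose_length is the distance from the TCP to the fingertips, in mm); z points along the fingers, y is the direction in which the jaws open and shut (so a half turn about z gives the same grasp; the last joint's range is limited). The gripper opens to 85 mm and grips with 20 to 120 N. Pads are 22 mm wide; open, the fingers measure 114 mm over their backs; the gripper's body (76 mm by 85 mm) begins 54 mm behind the grasp point. The pads swing forward as they close: fully open they stand 13 mm farther back than shut.
Start: joints at [-1.321, 0.307, 1.506, -0, 1.328, -0.073], TCP at [182.379, -545.315, 242.305] pointing down, gripper open.
Joint ranges: [-3.12, 3.12], [-1.05, 2.28], [0.14, 2.33], [-1.42, 4.57], [0.1, 2.73], [-2.68, 2.68]. Speed limits (rad/s): [2.57, 2.57, 3.14, 3.14, 3.14, 3.14].

### API

Orientations are given as a unit quaternion [w, x, y, z].
In Python, from rig import ctrl gives the robot as it stands.
- The arm moves only by the tool drive_tool, never from a script. Its argument "targets" is a list of rows, each an object with "fingers": the opening, from -1 (shut) to 1 (fully open); "delta_pos": the shift along the world's x, y, z each as a share of 0.05 m, from -1 to 1, a list of three; "spin": the turn about the world's z as a share of pi rad, from -1 to 1. In form: [{"fingers": fingers, "delta_pos": [x, y, z], "spin": spin}, ...]. A call has 1 to 20 rows; each row shifts and turns the pose as measured when the row begins; what a row does not reach is not made up. A row lasts 1/12 s, in which the tool goes at most 41.7 mm and 7.16 degrees, less where a joint would pass 70% of its speed; a pose out of reach is approached as far as the arm can. A call with a number of a shift or a turn outside -1 to 1 is refused whole. A call with a gripper value outside its range is refused whole. The fingers move at their own pace and stop on an object; the grip force is fixed at half the most. Time passes only in rows, so rows that do not move let the fingers close. It gives the time, the measured TCP pose, the force and the opening at its end, in the units of the state.
- ctrl.read_state(): the state, without advancing time (a new reading comes with each control period).
- ctrl.capture(name): name is "side" or "top"; returns the picture (480x640x3 uint8, red, green, blue); there is no depth.
- ctrl.camera_model(name): a dict with "K" (3x3 intrinsics, pixels), "world_from_camera" (4x4, takes a point from camera to world coordinates). Camera axes: x right, y up, looking along -z (the intrinsics and any distortion apply to the point x, -y, -z); pixel columns grow to the right and rows downward; lengths in mm; the calibration is good to about 2 mm. A picture is of the moment at which its call begins. camera_model takes no time and is no camera call.
- ctrl.sign_off(): hands the job in, once; it reports no verdict.
Trained networks look in the newest picture that a camera, given by its name, has taken for a name from the list of things; names that differ only in an ending like _2 or _b are one class to them, and where a whole thing is asked for, a point or a joint stands for the part that bears it (a point fixed in the world has none). Each returns a list of dicts, best first, with "score" (0 to 1); they miss things now and then, are a little off and sometimes report something else, mostly with a low value. They report only what shows in the picture. A call takes as long as a camera call. They do not tell look-alikes from the thing itself.
- ctrl.cut_out(target, camera): "mask" (480x640 bool, what is visible of it) and "extent" ([left, top, right, bottom] as shares, 0 to 1, of the picture: columns of its width, rows of its height, round what is visible of it).
- ctrl.mark_of(target, camera): "at" ([column, row] as shares, 0 to 1, of the picture: columns of its width, rows of its height: a listed point, or the origin of a listed thing).
The state is a dict: "time": time; "joint_positions": joint angles; "joint_vel": joint speeds; "joint_efforts": joint torques, N m; "eef_pos": TCP position; "tcp_rot": TCP orientation; "ft_force": force on the tool from outside, world axes, zero at the start; "ft_torque": the same for the moment, N m; "width": finger opening in mm.
Only numpy, scipy, OpenCV 4.12 (cv2) and the standard library are available. Lean on these libraries where they do the work, as an engineer would, in place of code of your own. Each camera call takes 0.05 s, during which the arm holds its last target.

## Working session

There is one attempt and no reset: what is moved stays moved. The work goes in short steps, Python scripts to look and compute and a tool call to move; the robot and the scene stay as the last step left them, time stands still between calls to the robot, and variables do not carry over. Pictures are saved under pics/ and viewed, and the job is handed in when it is done.

Besides the shell and the picture viewer there is one more tool, called after "Emit:" by a JSON object that holds its "method" and its "body". drive_tool: Moves the arm, as the interface text tells. Shift numbers are shares of 0.05 m and turn numbers shares of pi rad, none past 1 either way. Its arguments: {"type":"object","properties":{"targets":{"type":"array"}},"required":["targets"]}

```bash
ls; mkdir -p pics; python3 - <<'E'
from rig import ctrl
import cv2
for n in("top","side"):
    im=ctrl.capture(n); cv2.imwrite(f"pics/{n}0.png",im[:,:,::-1])
    m=ctrl.camera_model(n); print(n,m)
s=ctrl.read_state();print(s)
E
```

```text
pics
top {'K': array([[599.27776913,   0.        , 314.06500429],
       [  0.        , 599.27776913, 231.78041426],
       [  0.        ,   0.        ,   1.        ]]), 'world_from_camera': array([[ 5.59406739e-03,  9.82184179e-01, -1.87837549e-01,
         8.57683582e+01],
       [-9.99941483e-01,  7.23358567e-03,  8.04404323e-03,
        -6.10183161e+01],
       [ 9.25947100e-03,  1.87781559e-01,  9.82167169e-01,
         1.52324835e+03],
       [ 0.00000000e+00,  0.00000000e+00,  0.00000000e+00,
         1.00000000e+00]])}
side {'K': array([[499.4403576 ,   0.        , 319.49039303],
       [  0.        , 499.4403576 , 235.21712937],
       [  0.        ,   0.        ,   1.        ]]), 'world_from_camera': array([[-9.95528396e-01,  3.87721937e-02, -8.61390100e-02,
         2.83479443e+02],
       [-9.40722921e-02, -4.89750744e-01,  8.66772527e-01,
         9.65202297e+02],
       [-8.57997189e-03,  8.70999958e-01,  4.91208161e-01,
         6.49345909e+02],
       [ 0.00000000e+00,  0.00000000e+00,  0.00000000e+00,
         1.00000000e+00]])}
{'time': 0.1, 'joint_positions': array([-1.32147555e+00,  3.07521418e-01,  1.50753096e+00,  2.58692012e-05,
        1.32836440e+00, -7.34867812e-02]), 'joint_vel': array([-0.00046304, -0.0017289 , -0.00304868, -0.00091998,  0.00100751,
       -0.00096718]), 'joint_efforts': array([ 9.13783297e-04, -4.58531177e+01, -2.52608585e+01,  4.05520044e-07,
        5.54746046e-03,  2.24403527e-05]), 'eef_pos': array([ 182.25540721, -544.73499331,  241.46425223]), 'tcp_rot': array([-9.09643568e-04,  9.87002753e-01,  1.60700755e-01, -6.75776289e-05]), 'ft_force': array([ 0.47314805, -0.85948851, -0.15724563]), 'ft_torque': array([-0.0130257 ,  0.00364992,  0.0251554 ]), 'width': 85.23190828905129}
```

View pics/top0.png

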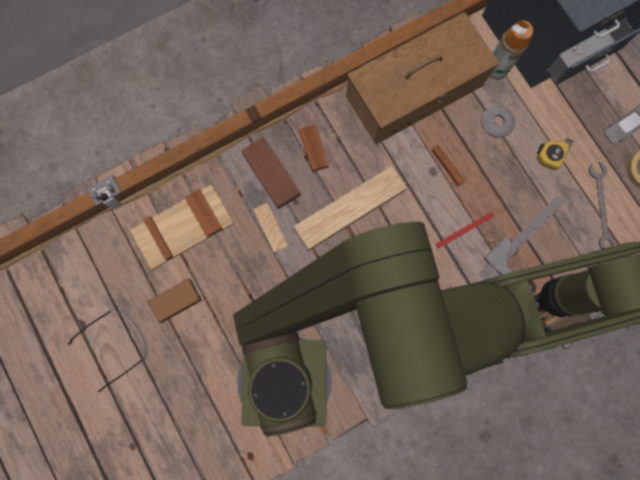

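View pics/side0.png

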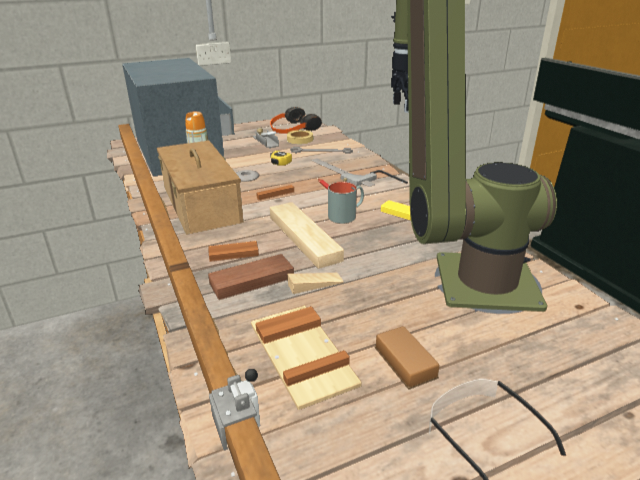

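```bash
python3 - <<'E'
import cv2,numpy as np
t=cv2.imread("pics/top0.png");s=cv2.imread("pics/side0.png")
a=cv2.resize(t[100:330,110:510],None,fx=2,fy=2,interpolation=cv2.INTER_CUBIC)
b=cv2.resize(s[160:420,190:450],None,fx=2.3,fy=2.3,interpolation=cv2.INTER_CUBIC)
cv2.imwrite("pics/c1.png",a);cv2.imwrite("pics/c2.png",b)
E
```

```text
(no output)
```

View pics/c1.png

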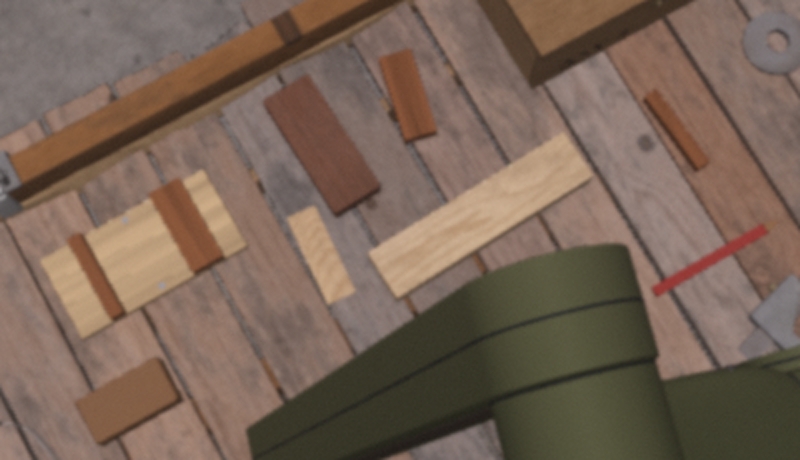

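View pics/c2.png

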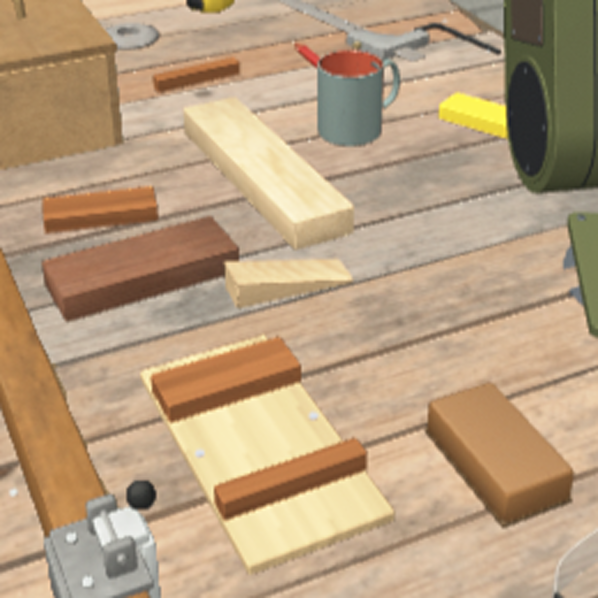

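```bash
cat > h.py <<'E'
import numpy as np,cv2
from scipy.optimize import minimize
from rig import ctrl
M={n:ctrl.camera_model(n) for n in("top","side")}
D=dict(drying_stand=(120,240,12),long_board=(70,300,35),short_board=(70,180,30),broad_spacer=(45,120,20),narrow_spacer=(20,120,20),wedge=(40,120,30))
def proj(n,P):
    m=M[n];W=np.linalg.inv(m["world_from_camera"]);P=np.atleast_2d(P)
    c=P@W[:3,:3].T+W[:3,3];c=c*[1,-1,-1];p=c@m["K"].T
    return p[:,:2]/p[:,2:]
def unproj(n,uv,z):
    m=M[n];T=m["world_from_camera"];d=np.linalg.inv(m["K"])@[uv[0],uv[1],1];d=T[:3,:3]@(d*[1,-1,-1])
    return T[:3,3]+d*(z-T[2,3])/d[2]
def corners(x,y,a,d,z=0):
    c,s=np.cos(a),np.sin(a)
    return np.array([[x+c*u-s*v,y+s*u+c*v,z+w] for u in(-d[0]/2,d[0]/2) for v in(-d[1]/2,d[1]/2) for w in(0,d[2])])
def stand_pts(x,y,a):
    P=[corners(x,y,a,(120,240,12))]
    R=np.array([[np.cos(a),-np.sin(a)],[np.sin(a),np.cos(a)]])
    for yy,w in((-65,45),(65,20)):
        c=R@[0,yy]+[x,y];P.append(corners(c[0],c[1],a,(120,w,32)))
    return P
S=4
def sil(n,obj,q,z):
    im=np.zeros((480*S,640*S),np.uint8)
    for P in (stand_pts(*q) if obj=="drying_stand" else [corners(*q,D[obj],z)]):
        h=cv2.convexHull(((proj(n,P)+.5)*S).astype(np.float32)).astype(np.int32);cv2.fillConvexPoly(im,h,1)
    return im
def fit(obj,masks,q0,z=0):
    mm={n:cv2.resize(m.astype(np.uint8),None,fx=S,fy=S,interpolation=cv2.INTER_NEAREST) for n,m in masks.items()}
    def f(q):
        t=0
        for n,m in mm.items():
            s=sil(n,obj,q,z);t+=1-(s&m).sum()/max(1,(s|m).sum())
        return t/len(mm)
    best=None
    for da in (0,.15,-.15):
        q=np.array(q0,float);q[2]+=da
        r=minimize(f,q,method="Nelder-Mead",options=dict(initial_simplex=[q,q+[12,0,0],q+[0,12,0],q+[0,0,.15]],xatol=.05,fatol=1e-5,maxiter=150))
        if best is None or r.fun<best.fun:best=r
    return best.x,best.fun
E
python3 - <<'E'
from h import *
import pickle
out={}
for n in("top","side"):
    im=ctrl.capture(n)
    for o in list(D)+["mug"]:
        for r in ctrl.cut_out(o,n):
            m=r["mask"];ys,xs=np.nonzero(m)
            print(n,o,round(r["score"],2),m.sum(),np.round([xs.mean(),ys.mean()]) if len(xs) else None)
            out.setdefault((n,o),[]).append((r["score"],m))
pickle.dump(out,open("masks.pkl","wb"))
E
```

```text
top drying_stand 0.89 4343 [182. 226.]
top long_board 0.96 3274 [350. 208.]
top short_board 0.63 1907 [271. 172.]
top short_board 0.18 453 [448. 165.]
top broad_spacer 0.81 728 [314. 147.]
top narrow_spacer 0.94 370 [448. 165.]
top wedge 0.66 730 [314. 147.]
top wedge 0.61 703 [271. 227.]
top mug 0.23 4223 [182. 226.]
side drying_stand 0.68 6303 [305. 356.]
side long_board 0.66 2340 [307. 235.]
side short_board 0.98 2159 [250. 276.]
side broad_spacer 0.65 798 [233. 251.]
side broad_spacer 0.55 365 [396. 209.]
side narrow_spacer 0.54 296 [275. 192.]
side narrow_spacer 0.34 1211 [343. 202.]
side wedge 0.56 880 [311. 281.]
side mug 0.68 1240 [343. 202.]
side mug 0.52 2298 [307. 235.]
```

```bash
python3 - <<'E'
from h import *
import pickle
out=pickle.load(open("masks.pkl","rb"))
top=cv2.imread("pics/top0.png");side=cv2.imread("pics/side0.png");V={"top":top,"side":side}
pick={("top","wedge"):1}
res={}
for o in D:
    ms={n:out[(n,o)][pick.get((n,o),0)][1] for n in("top","side")}
    ys,xs=np.nonzero(ms["top"]);c=unproj("top",[xs.mean(),ys.mean()],D[o][2])
    pts=np.array([unproj("top",[x,y],D[o][2])[:2] for x,y in zip(xs,ys)]);w,v=np.linalg.eigh(np.cov(pts.T));L=v[:,1]
    a=np.arctan2(-L[0],L[1])
    qs=[]
    cands=[a] if o!="drying_stand" else [a,a+np.pi]
    for a0 in cands:
        b=fit(o,ms,(c[0],c[1],a0));t=fit(o,{"top":ms["top"]},b[0])
        print(o,"both",np.round(b[0],3),round(b[1],3),"top",np.round(t[0],3),round(t[1],3))
        qs.append(b)
    q=min(qs,key=lambda z:z[1])[0];res[o]=q
    for n in V:
        for P in (stand_pts(*q) if o=="drying_stand" else [corners(*q,D[o])]):
            h=cv2.convexHull(proj(n,P).astype(np.float32));cv2.polylines(V[n],[h.astype(np.int32)],True,(255,255,0),1)
pickle.dump(res,open("pose.pkl","wb"))
# mug
ys,xs=np.nonzero(out[("side","mug")][0][1]);print("mug px",xs.min(),xs.max(),ys.min(),ys.max())
print("mug base",unproj("side",[342,216],0),unproj("side",[342,186],94))
print("yellow",unproj("side",[396,209],10))
# obstacles: beam top edge, box
for uv in((400,10),(250,120),(190,170),(0,250)):print("beam top@z0/80",unproj("top",uv,0)[:2],unproj("top",uv,80)[:2])
cv2.imwrite("pics/fit.png",cv2.resize(top[100:330,110:510],None,fx=2,fy=2));cv2.imwrite("pics/fits.png",cv2.resize(side[160:420,190:450],None,fx=2.3,fy=2.3))
E
```

```text
drying_stand both [388.458 266.399   0.543] 0.042 top [388.302 266.313   0.543] 0.035
drying_stand both [388.441 266.766   3.677] 0.05 top [388.469 266.      3.686] 0.041
long_board both [ 437.709 -165.653    0.566] 0.045 top [ 438.058 -166.921    0.573] 0.042
short_board both [532.023  40.86    2.138] 0.056 top [531.723  40.634   2.135] 0.033
broad_spacer both [600.976 -70.539   1.837] 0.112 top [602.952 -71.65    1.841] 0.115
narrow_spacer both [ 556.807 -424.166    2.194] 0.177 top [ 555.819 -425.09     2.172] 0.204
wedge both [386.522  39.635   2.022] 0.205 top [385.609  37.779   2.03 ] 0.097
mug px 328 364 182 224
mug base [ 344.09710644 -296.20043771    0.        ] [ 345.19404859 -292.96060562   94.        ]
yellow [ 191.42503769 -332.50640146   10.        ]
beam top@z0/80 [1008.60733388 -309.65373777] [ 960.14043878 -296.5955692 ]
beam top@z0/80 [680.91247472  99.96523272] [649.65589776  91.51048278]
beam top@z0/80 [540.40066324 254.31873187] [516.52367406 237.75743783]
beam top@z0/80 [323.67010778 730.39396871] [311.17566461 688.82951684]
```

View pics/fit.png

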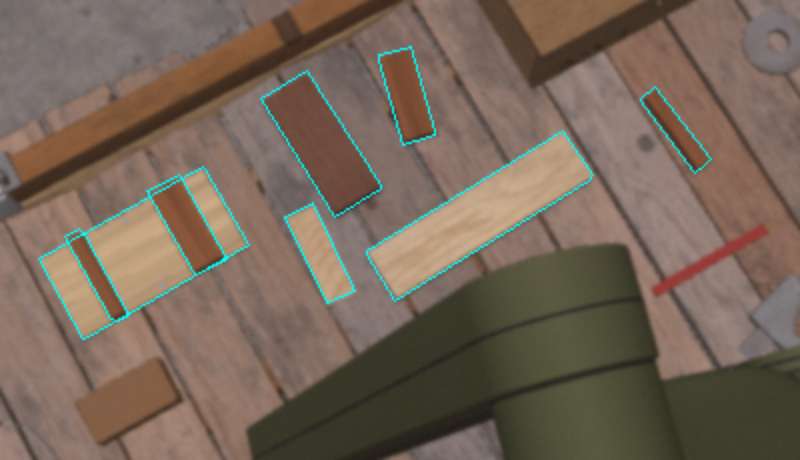

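View pics/fits.png

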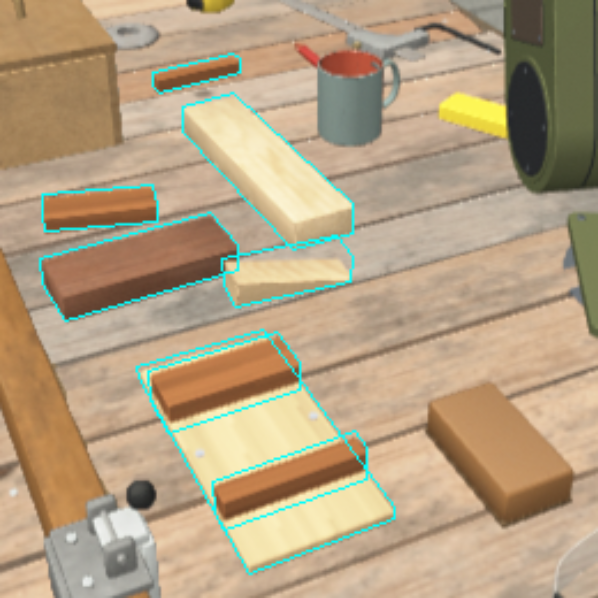

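Broad-spacer candidates: the reddish block at top (314,147) / side (233,251) shows wood grain and measures 45x120. The yellow block at side (396,209) is painted or plastic, and the brown block at side (407,355) is smooth and wider and thicker. The enlarged crops confirm the first one. I'll start by moving to the long board.

Emit:
{"method": "drive_tool", "body": {"targets": [{"fingers": 1,"delta_pos": [0.32,0.474,0],"spin": 0.036},{"fingers": 1,"delta_pos": [0.32,0.474,0],"spin": 0.036},{"fingers": 1,"delta_pos": [0.32,0.474,0],"spin": 0.036},{"fingers": 1,"delta_pos": [0.32,0.474,0],"spin": 0.036},{"fingers": 1,"delta_pos": [0.32,0.474,0],"spin": 0.036},{"fingers": 1,"delta_pos": [0.32,0.474,0],"spin": 0.036},{"fingers": 1,"delta_pos": [0.32,0.474,0],"spin": 0.036},{"fingers": 1,"delta_pos": [0.32,0.474,0],"spin": 0.036},{"fingers": 1,"delta_pos": [0.32,0.474,0],"spin": 0.036},{"fingers": 1,"delta_pos": [0.32,0.474,0],"spin": 0.036},{"fingers": 1,"delta_pos": [0.32,0.474,0],"spin": 0.036},{"fingers": 1,"delta_pos": [0.32,0.474,0],"spin": 0.036},{"fingers": 1,"delta_pos": [0.32,0.474,0],"spin": 0.036},{"fingers": 1,"delta_pos": [0.32,0.474,0],"spin": 0.036},{"fingers": 1,"delta_pos": [0.32,0.474,0],"spin": 0.036},{"fingers": 1,"delta_pos": [0.32,0.474,0],"spin": 0.036}]}}

```text
time: 2.23
eef_pos: [444.2, -155.0, 244.3]
tcp_rot: [0.005, 0.45, 0.893, 0.002]
ft_force: [0.5, -1.5, -0.5]
width: 85.3
```

```bash
cat >> h.py <<'E'
def need(x,y,z,psi):
    s=ctrl.read_state();p=s["eef_pos"];q=s["tcp_rot"];ps=2*np.arctan2(q[2],q[1])
    d=(psi-ps+np.pi/2)%np.pi-np.pi/2
    full=np.array([x,y,z])-p
    print("t",round(s["time"],2),"pos",np.round(p,1),"psi",round(ps,3),"q",np.round(q,3),"w",round(s["width"],1),"F",np.round(s["ft_force"],1),"j",np.round(s["joint_positions"],2))
    print("need mm",np.round(full,1),"shares",np.round(full/50,3),"dpsi",round(d,3),"share",round(d/np.pi,4))
E
python3 - <<'E'
from h import *
import pickle
need(438,-166,14,2.137)
im=ctrl.capture("top");cv2.imwrite("pics/t1.png",im[:,:,::-1])
im=ctrl.capture("side");cv2.imwrite("pics/s1.png",im[:,:,::-1])
E
```

```text
t 2.23 pos [ 444.2 -155.   244.3] psi 2.209 q [0.005 0.45  0.893 0.002] w 85.3 F [ 0.5 -1.5 -0.5] j [-0.43  0.15  1.72  0.    1.26 -1.07]
need mm [  -6.2  -11.  -230.3] shares [-0.124 -0.219 -4.605] dpsi -0.072 share -0.0229
```

Emit:
{"method": "drive_tool", "body": {"targets": [{"fingers": 1,"delta_pos": [-0.06,-0.1,-0.5],"spin": -0.011},{"fingers": 1,"delta_pos": [-0.05,-0.08,-0.5],"spin": -0.009},{"fingers": 1,"delta_pos": [0,0,-0.5],"spin": 0},{"fingers": 1,"delta_pos": [0,0,-0.5],"spin": 0},{"fingers": 1,"delta_pos": [0,0,-0.5],"spin": 0},{"fingers": 1,"delta_pos": [0,0,0],"spin": 0}]}}

```text
time: 2.83
eef_pos: [442.4, -164.6, 119.0]
tcp_rot: [0.012, 0.479, 0.878, 0.002]
ft_force: [-0.7, -0.2, -0.2]
width: 85.5
```

```bash
python3 - <<'E'
from h import *
need(438,-166,14,2.137)
for n in("top","side"):
    im=ctrl.capture(n)[:,:,::-1].copy()
    cv2.imwrite(f"pics/{n}2.png",cv2.resize(im[120:320,200:480],None,fx=2.5,fy=2.5) if n=="side" else im)
E
```

```text
t 2.83 pos [ 442.4 -164.6  119. ] psi 2.142 q [0.012 0.479 0.878 0.002] w 85.5 F [-0.7 -0.2 -0.2] j [-0.45  0.29  1.9   0.    0.92 -1.02]
need mm [  -4.4   -1.4 -105. ] shares [-0.089 -0.029 -2.101] dpsi -0.005 share -0.0017
```

View pics/side2.png

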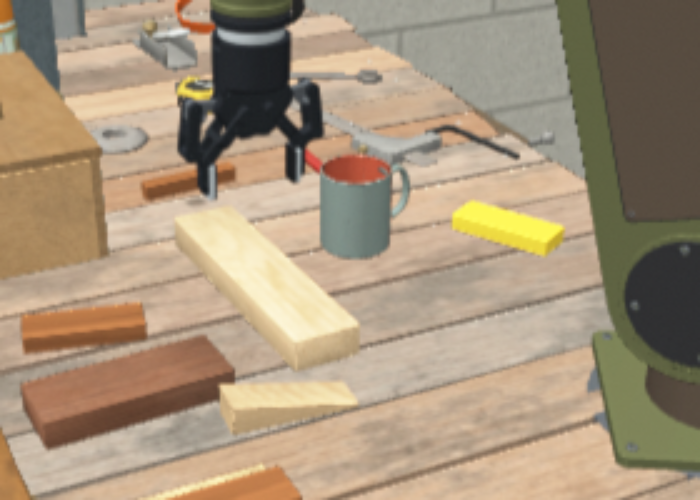

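View pics/top2.png

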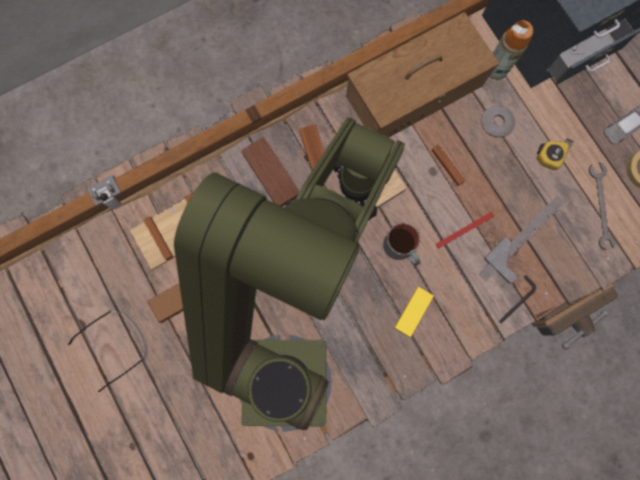

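Picture: the open gripper straddles the long board, and the mug at side (355,205) in the crop is clear of the near finger. Descending.

Emit:
{"method": "drive_tool", "body": {"targets": [{"fingers": 1,"delta_pos": [-0.05,-0.02,-0.4],"spin": 0},{"fingers": 1,"delta_pos": [-0.04,-0.01,-0.4],"spin": 0},{"fingers": 1,"delta_pos": [0,0,-0.4],"spin": 0},{"fingers": 1,"delta_pos": [0,0,0],"spin": 0}]}}

```text
time: 3.27
eef_pos: [447.5, -172.1, 69.0]
tcp_rot: [0.024, 0.48, 0.877, 0.003]
ft_force: [-0.2, 0.0, 0.3]
width: 85.4
```

```bash
python3 - <<'E'
from h import *
need(438,-166,14,2.137)
E
```

```text
t 3.27 pos [ 447.5 -172.1   69. ] psi 2.14 q [0.024 0.48  0.877 0.003] w 85.4 F [-0.2  0.   0.3] j [-0.46  0.37  1.96  0.    0.76 -1.03]
need mm [ -9.5   6.1 -55. ] shares [-0.191  0.123 -1.1  ] dpsi -0.003 share -0.0009
```

Emit:
{"method": "drive_tool", "body": {"targets": [{"fingers": 1,"delta_pos": [-0.19,0.12,0],"spin": 0},{"fingers": 1,"delta_pos": [0,0,0],"spin": 0},{"fingers": 1,"delta_pos": [0,0,0],"spin": 0}]}}

```text
time: 3.52
eef_pos: [440.4, -167.7, 73.4]
tcp_rot: [0.027, 0.481, 0.877, 0.003]
ft_force: [-0.5, -0.5, 0.9]
width: 85.4
```

```bash
cat >> h.py <<'E'
from scipy.spatial.transform import Rotation as Ro
_need=need
def need(*a):
    _need(*a);s=ctrl.read_state();q=s["tcp_rot"];R=Ro.from_quat([q[1],q[2],q[3],q[0]]).as_matrix();print("zaxis",np.round(R[:,2],4),"yaxis",np.round(R[:,1],3))
E
python3 - <<'E'
from h import *
need(438,-166,14,2.137)
E
```

```text
t 3.52 pos [ 440.4 -167.7   73.4] psi 2.139 q [0.027 0.481 0.877 0.003] w 85.4 F [-0.5 -0.5  0.9] j [-0.46  0.35  1.98  0.    0.76 -1.03]
need mm [ -2.4   1.7 -59.4] shares [-0.047  0.033 -1.188] dpsi -0.002 share -0.0005
zaxis [ 0.0505 -0.0217 -0.9985] yaxis [0.842 0.538 0.031]
```

Emit:
{"method": "drive_tool", "body": {"targets": [{"fingers": 1,"delta_pos": [0,0,0.5],"spin": 0},{"fingers": 1,"delta_pos": [0,0,0.5],"spin": 0},{"fingers": 1,"delta_pos": [0,0,0],"spin": 0},{"fingers": 1,"delta_pos": [0,0,0],"spin": 0}]}}

```text
time: 3.85
eef_pos: [441.3, -168.0, 130.0]
tcp_rot: [0.031, 0.48, 0.876, 0.003]
ft_force: [0.2, -0.5, -0.3]
width: 85.2
```

```bash
python3 - <<'E'
from h import *
need(438,-166,14,2.137)
E
```

```text
t 3.85 pos [ 441.3 -168.   130. ] psi 2.139 q [0.031 0.48  0.876 0.003] w 85.2 F [ 0.2 -0.5 -0.3] j [-0.46  0.26  1.91  0.    0.9  -1.03]
need mm [  -3.3    2.  -116. ] shares [-0.066  0.039 -2.32 ] dpsi -0.002 share -0.0006
zaxis [ 0.0561 -0.0245 -0.9981] yaxis [0.842 0.538 0.034]
```

Emit:
{"method": "drive_tool", "body": {"targets": [{"fingers": 1,"delta_pos": [0,0,-0.1],"spin": 0},{"fingers": 1,"delta_pos": [0,0,-0.1],"spin": 0},{"fingers": 1,"delta_pos": [0,0,-0.1],"spin": 0},{"fingers": 1,"delta_pos": [0,0,-0.1],"spin": 0},{"fingers": 1,"delta_pos": [0,0,-0.1],"spin": 0},{"fingers": 1,"delta_pos": [0,0,-0.1],"spin": 0},{"fingers": 1,"delta_pos": [0,0,-0.1],"spin": 0},{"fingers": 1,"delta_pos": [0,0,-0.1],"spin": 0}]}}

```text
time: 4.52
eef_pos: [439.9, -167.1, 84.7]
tcp_rot: [0.029, 0.48, 0.877, 0.003]
ft_force: [0.7, 0.1, 0.7]
width: 85.3
```

```bash
python3 - <<'E'
from h import *
need(438,-166,14,2.137)
E
```

```text
t 4.52 pos [ 439.9 -167.1   84.7] psi 2.139 q [0.029 0.48  0.877 0.003] w 85.3 F [0.7 0.1 0.7] j [-0.46  0.33  1.97  0.    0.78 -1.03]
need mm [ -1.9   1.1 -70.7] shares [-0.038  0.023 -1.414] dpsi -0.002 share -0.0006
zaxis [ 0.0542 -0.0235 -0.9983] yaxis [0.842 0.538 0.033]
```

Emit:
{"method": "drive_tool", "body": {"targets": [{"fingers": 1,"delta_pos": [0.37,-0.16,0.1],"spin": 0},{"fingers": 1,"delta_pos": [0.37,-0.16,0.1],"spin": 0},{"fingers": 1,"delta_pos": [0,0,0],"spin": 0},{"fingers": 1,"delta_pos": [0,0,0],"spin": 0}]}}

```text
time: 4.85
eef_pos: [473.5, -181.5, 89.9]
tcp_rot: [0.024, 0.48, 0.877, 0.002]
ft_force: [-0.9, -0.0, 0.0]
width: 85.6
```

```bash
python3 - <<'E'
from h import *
need(438,-166,14,2.137)
E
```

```text
t 4.85 pos [ 473.5 -181.5   89.9] psi 2.139 q [0.024 0.48  0.877 0.002] w 85.6 F [-0.9 -0.   0. ] j [-0.45  0.37  1.88  0.    0.85 -1.02]
need mm [-35.5  15.5 -75.9] shares [-0.71   0.31  -1.518] dpsi -0.002 share -0.0006
zaxis [ 0.0441 -0.0187 -0.9989] yaxis [0.842 0.538 0.027]
```

Emit:
{"method": "drive_tool", "body": {"targets": [{"fingers": 1,"delta_pos": [-0.1,0.04,0],"spin": 0},{"fingers": 1,"delta_pos": [-0.1,0.04,0],"spin": 0},{"fingers": 1,"delta_pos": [-0.1,0.04,0],"spin": 0},{"fingers": 1,"delta_pos": [-0.1,0.04,0],"spin": 0},{"fingers": 1,"delta_pos": [-0.1,0.04,0],"spin": 0},{"fingers": 1,"delta_pos": [-0.1,0.04,0],"spin": 0},{"fingers": 1,"delta_pos": [-0.1,0.04,0],"spin": 0}]}}

```text
time: 5.43
eef_pos: [429.6, -163.5, 88.2]
tcp_rot: [0.021, 0.48, 0.877, 0.002]
ft_force: [0.4, 1.2, -0.2]
width: 85.3
```

```bash
python3 - <<'E'
from h import *
need(438,-166,14,2.137)
E
```

```text
t 5.43 pos [ 429.6 -163.5   88.2] psi 2.139 q [0.021 0.48  0.877 0.002] w 85.3 F [ 0.4  1.2 -0.2] j [-0.46  0.32  1.98  0.    0.8  -1.03]
need mm [  8.4  -2.5 -74.2] shares [ 0.169 -0.05  -1.484] dpsi -0.002 share -0.0006
zaxis [ 0.0382 -0.0158 -0.9991] yaxis [0.842 0.538 0.024]
```

Emit:
{"method": "drive_tool", "body": {"targets": [{"fingers": 1,"delta_pos": [0.7,-0.29,0.1],"spin": 0},{"fingers": 1,"delta_pos": [0.7,-0.29,0.1],"spin": 0},{"fingers": 1,"delta_pos": [0,0,0],"spin": 0},{"fingers": 1,"delta_pos": [0,0,0],"spin": 0},{"fingers": 1,"delta_pos": [-0.1,0.04,0],"spin": 0},{"fingers": 1,"delta_pos": [-0.1,0.04,0],"spin": 0},{"fingers": 1,"delta_pos": [-0.1,0.04,0],"spin": 0},{"fingers": 1,"delta_pos": [-0.1,0.04,0],"spin": 0},{"fingers": 1,"delta_pos": [-0.1,0.04,0],"spin": 0},{"fingers": 1,"delta_pos": [-0.1,0.04,0],"spin": 0},{"fingers": 1,"delta_pos": [-0.1,0.04,0],"spin": 0},{"fingers": 1,"delta_pos": [-0.1,0.04,0],"spin": 0}]}}

```text
time: 6.43
eef_pos: [439.3, -167.1, 95.3]
tcp_rot: [0.01, 0.481, 0.877, 0.002]
ft_force: [0.6, 0.3, -0.3]
width: 85.4
```

```bash
python3 - <<'E'
from h import *
need(438,-166,14,2.137)
E
```

```text
t 6.43 pos [ 439.3 -167.1   95.3] psi 2.139 q [0.01  0.481 0.877 0.002] w 85.4 F [ 0.6  0.3 -0.3] j [-0.46  0.33  1.93  0.    0.86 -1.03]
need mm [ -1.3   1.1 -81.3] shares [-0.026  0.023 -1.625] dpsi -0.002 share -0.0006
zaxis [ 0.0186 -0.0064 -0.9998] yaxis [0.843 0.538 0.012]
```

Emit:
{"method": "drive_tool", "body": {"targets": [{"fingers": 1,"delta_pos": [0,0,-0.1],"spin": 0},{"fingers": 1,"delta_pos": [0,0,-0.1],"spin": 0},{"fingers": 1,"delta_pos": [0,0,-0.1],"spin": 0},{"fingers": 1,"delta_pos": [0,0,-0.1],"spin": 0},{"fingers": 1,"delta_pos": [0,0,-0.1],"spin": 0},{"fingers": 1,"delta_pos": [0,0,-0.1],"spin": 0},{"fingers": 1,"delta_pos": [0,0,-0.1],"spin": 0},{"fingers": 1,"delta_pos": [0,0,-0.1],"spin": 0}]}}

```text
time: 7.1
eef_pos: [439.2, -167.1, 51.7]
tcp_rot: [0.01, 0.481, 0.877, 0.002]
ft_force: [-0.2, 0.4, -0.1]
width: 85.5
```

```bash
python3 - <<'E'
from h import *
need(438,-166,14,2.137)
for n in("side",):
    im=ctrl.capture(n)[:,:,::-1].copy()
    cv2.imwrite(f"pics/{n}3.png",cv2.resize(im[120:320,200:480],None,fx=2.5,fy=2.5))
E
```

```text
t 7.1 pos [ 439.2 -167.1   51.7] psi 2.139 q [0.01  0.481 0.877 0.002] w 85.5 F [-0.2  0.4 -0.1] j [-0.46  0.4   1.98  0.    0.74 -1.03]
need mm [ -1.2   1.1 -37.7] shares [-0.023  0.023 -0.754] dpsi -0.002 share -0.0006
zaxis [ 0.02   -0.0071 -0.9998] yaxis [0.843 0.538 0.013]
```

View pics/side3.png

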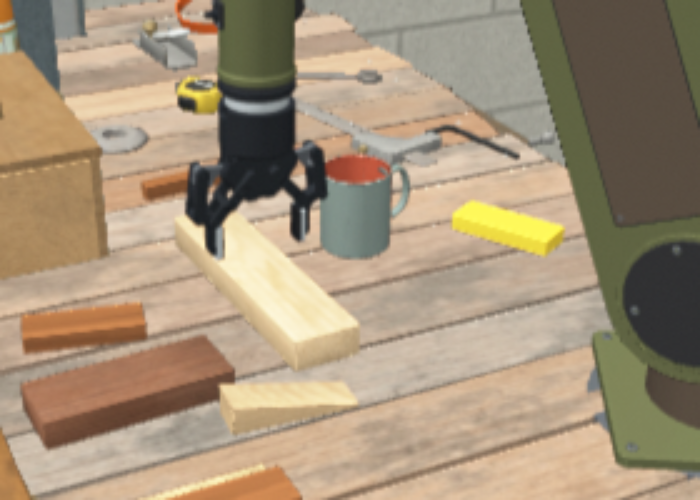

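Emit:
{"method": "drive_tool", "body": {"targets": [{"fingers": 1,"delta_pos": [-0.02,0.02,-0.1],"spin": 0},{"fingers": 1,"delta_pos": [0,0,-0.1],"spin": 0},{"fingers": 1,"delta_pos": [0,0,-0.1],"spin": 0},{"fingers": 1,"delta_pos": [0,0,-0.1],"spin": 0}]}}

```text
time: 7.48
eef_pos: [438.0, -166.0, 29.1]
tcp_rot: [0.01, 0.481, 0.877, 0.002]
ft_force: [0.0, -0.2, 0.3]
width: 85.2
```

Emit:
{"method": "drive_tool", "body": {"targets": [{"fingers": 1,"delta_pos": [0,0,-0.1],"spin": 0},{"fingers": 1,"delta_pos": [0,0,-0.06],"spin": 0},{"fingers": 1,"delta_pos": [0,0,-0.06],"spin": 0},{"fingers": 1,"delta_pos": [0,0,0],"spin": 0}]}}

```text
time: 7.82
eef_pos: [437.5, -165.7, 15.8]
tcp_rot: [0.009, 0.481, 0.877, 0.002]
ft_force: [0.3, 0.4, -0.4]
width: 85.6
```

```bash
python3 - <<'E'
from h import *
need(438,-166,14,2.137)
E
```

```text
t 7.82 pos [ 437.5 -165.7   15.8] psi 2.139 q [0.009 0.481 0.877 0.002] w 85.6 F [ 0.3  0.4 -0.4] j [-0.45  0.46  2.01  0.    0.65 -1.03]
need mm [ 0.5 -0.3 -1.8] shares [ 0.011 -0.006 -0.035] dpsi -0.002 share -0.0006
zaxis [ 0.0176 -0.0059 -0.9998] yaxis [0.843 0.538 0.012]
```

Perfect; close.

Emit:
{"method": "drive_tool", "body": {"targets": [{"fingers": -1,"delta_pos": [0,0,0],"spin": 0},{"fingers": -1,"delta_pos": [0,0,0],"spin": 0},{"fingers": -1,"delta_pos": [0,0,0],"spin": 0},{"fingers": -1,"delta_pos": [0,0,0],"spin": 0},{"fingers": -1,"delta_pos": [0,0,0],"spin": 0},{"fingers": -1,"delta_pos": [0,0,0],"spin": 0}]}}

```text
time: 8.32
eef_pos: [437.3, -165.4, 16.2]
tcp_rot: [0.009, 0.481, 0.877, 0.002]
ft_force: [0.5, 0.6, -2.0]
width: 68.8
```

```bash
python3 - <<'E'
from h import *
need(388.4,266.3,125,2.114)
E
```

```text
t 8.32 pos [ 437.3 -165.4   16.2] psi 2.139 q [0.009 0.481 0.877 0.002] w 68.8 F [ 0.5  0.6 -2. ] j [-0.45  0.46  2.01  0.    0.65 -1.03]
need mm [-48.9 431.7 108.8] shares [-0.978  8.634  2.177] dpsi -0.025 share -0.008
zaxis [ 0.0176 -0.0056 -0.9998] yaxis [0.843 0.538 0.012]
```

Emit:
{"method": "drive_tool", "body": {"targets": [{"fingers": -1,"delta_pos": [0,0,0.1],"spin": 0},{"fingers": -1,"delta_pos": [0,0,0.1],"spin": 0},{"fingers": -1,"delta_pos": [0,0,0.15],"spin": 0},{"fingers": -1,"delta_pos": [0,0,0.2],"spin": 0},{"fingers": -1,"delta_pos": [0,0,0.2],"spin": 0},{"fingers": -1,"delta_pos": [0,0,0.2],"spin": 0},{"fingers": -1,"delta_pos": [0,0,0.2],"spin": 0},{"fingers": -1,"delta_pos": [0,0,0.2],"spin": 0},{"fingers": -1,"delta_pos": [0,0,0.15],"spin": 0},{"fingers": -1,"delta_pos": [0,0,0.1],"spin": 0},{"fingers": -1,"delta_pos": [0,0,0.05],"spin": 0}]}}

```text
time: 9.23
eef_pos: [434.3, -164.2, 106.2]
tcp_rot: [0.007, 0.481, 0.877, 0.002]
ft_force: [-0.1, -0.4, -3.8]
width: 68.8
```

```bash
python3 - <<'E'
from h import *
need(388.4,266.3,125,2.114)
for n in("side",):
    im=ctrl.capture(n)[:,:,::-1].copy()
    cv2.imwrite(f"pics/{n}4.png",cv2.resize(im[120:320,200:480],None,fx=2.5,fy=2.5))
E
```

```text
t 9.23 pos [ 434.3 -164.2  106.2] psi 2.139 q [0.007 0.481 0.877 0.002] w 68.8 F [-0.1 -0.4 -3.8] j [-0.45  0.31  1.93  0.    0.89 -1.02]
need mm [-45.9 430.5  18.8] shares [-0.918  8.609  0.377] dpsi -0.025 share -0.0079
zaxis [ 0.0143 -0.0043 -0.9999] yaxis [0.843 0.538 0.01 ]
```

View pics/side4.png

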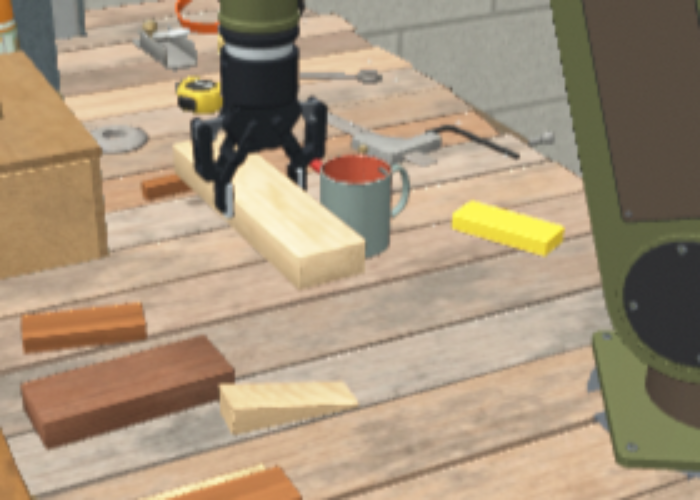

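Emit:
{"method": "drive_tool", "body": {"targets": [{"fingers": -1,"delta_pos": [0,0.15,0.02],"spin": 0},{"fingers": -1,"delta_pos": [0,0.3,0.02],"spin": 0},{"fingers": -1,"delta_pos": [0.05,0.4,0.02],"spin": 0},{"fingers": -1,"delta_pos": [0.05,0.4,0.02],"spin": 0},{"fingers": -1,"delta_pos": [0.05,0.4,0.02],"spin": -0.001},{"fingers": -1,"delta_pos": [0,0.4,0.02],"spin": -0.001},{"fingers": -1,"delta_pos": [0,0.4,0.02],"spin": -0.001},{"fingers": -1,"delta_pos": [0,0.4,0.02],"spin": -0.001},{"fingers": -1,"delta_pos": [0,0.4,0.02],"spin": -0.001},{"fingers": -1,"delta_pos": [0,0.4,0.02],"spin": -0.001},{"fingers": -1,"delta_pos": [-0.05,0.4,0.02],"spin": -0.001},{"fingers": -1,"delta_pos": [-0.05,0.4,0],"spin": -0.001},{"fingers": -1,"delta_pos": [-0.1,0.4,0],"spin": 0},{"fingers": -1,"delta_pos": [-0.1,0.4,0],"spin": 0},{"fingers": -1,"delta_pos": [-0.1,0.4,0],"spin": 0},{"fingers": -1,"delta_pos": [-0.1,0.4,0],"spin": 0},{"fingers": -1,"delta_pos": [-0.1,0.4,0],"spin": 0},{"fingers": -1,"delta_pos": [-0.1,0.3,0],"spin": 0},{"fingers": -1,"delta_pos": [-0.05,0.2,0],"spin": 0},{"fingers": -1,"delta_pos": [0,0.1,0],"spin": 0}]}}

```text
time: 10.95
eef_pos: [389.1, 210.8, 108.6]
tcp_rot: [-0.003, 0.495, 0.869, -0.003]
ft_force: [-1.0, -0.9, -3.7]
width: 69.3
```

```bash
python3 - <<'E'
from h import *
need(388.4,266.3,49,2.114)
E
```

```text
t 10.95 pos [389.1 210.8 108.6] psi 2.106 q [-0.003  0.495  0.869 -0.003] w 69.3 F [-1.  -0.9 -3.7] j [ 0.4   0.29  1.95  0.    0.91 -0.14]
need mm [ -0.7  55.5 -59.6] shares [-0.015  1.111 -1.192] dpsi 0.008 share 0.0026
zaxis [-0.0087 -0.003  -1.    ] yaxis [ 0.86   0.51  -0.009]
```

Emit:
{"method": "drive_tool", "body": {"targets": [{"fingers": -1,"delta_pos": [0,0.1,0],"spin": 0.001},{"fingers": -1,"delta_pos": [0,0.2,0],"spin": 0.001},{"fingers": -1,"delta_pos": [0,0.2,0],"spin": 0},{"fingers": -1,"delta_pos": [0,0.2,-0.05],"spin": 0},{"fingers": -1,"delta_pos": [0,0.2,-0.1],"spin": 0},{"fingers": -1,"delta_pos": [0,0.1,-0.1],"spin": 0},{"fingers": -1,"delta_pos": [0,0.05,-0.1],"spin": 0},{"fingers": -1,"delta_pos": [0,0,-0.05],"spin": 0}]}}

```text
time: 11.62
eef_pos: [389.4, 269.3, 85.9]
tcp_rot: [-0.003, 0.492, 0.871, -0.004]
ft_force: [-0.5, -0.0, -4.0]
width: 68.4
```

```bash
python3 - <<'E'
from h import *
need(388.4,266.3,49,2.114)
for n in("side","top"):
    im=ctrl.capture(n)[:,:,::-1].copy()
    cv2.imwrite(f"pics/{n}5.png",cv2.resize(im[200:460,190:450] if n=="side" else im[150:330,80:320],None,fx=2.3,fy=2.3))
E
```

```text
t 11.62 pos [389.4 269.3  85.9] psi 2.113 q [-0.003  0.492  0.871 -0.004] w 68.4 F [-0.5 -0.  -4. ] j [ 0.51  0.36  1.91  0.    0.88 -0.03]
need mm [ -1.   -3.  -36.9] shares [-0.02  -0.059 -0.738] dpsi 0.001 share 0.0004
zaxis [-0.009  -0.0031 -1.    ] yaxis [ 0.857  0.516 -0.009]
```

View pics/side5.png

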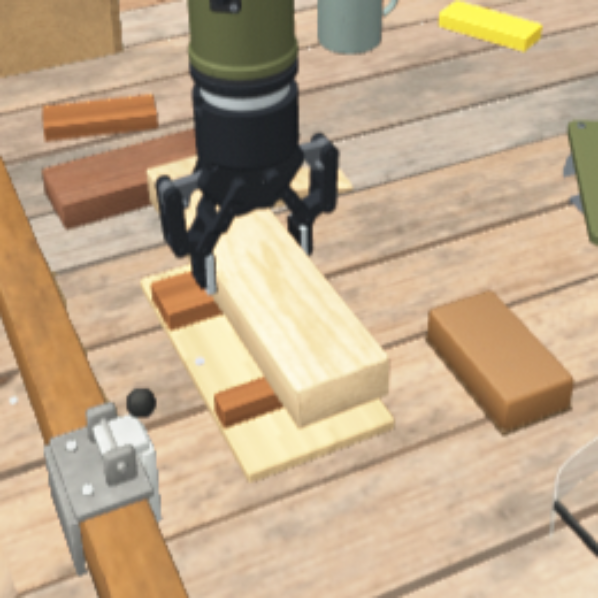

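View pics/top5.png

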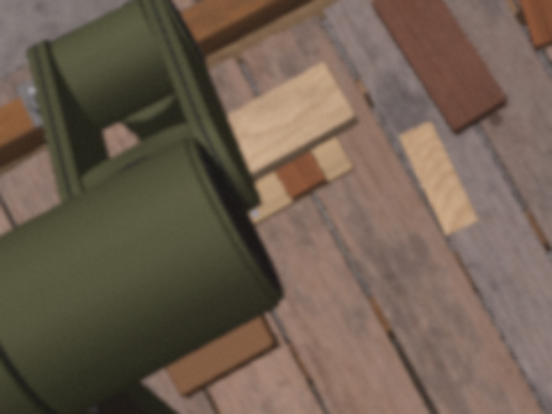

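Board is level over the stand and parallel to it. Lowering to TCP z ≈ 48–49.

Emit:
{"method": "drive_tool", "body": {"targets": [{"fingers": -1,"delta_pos": [-0.02,-0.05,-0.1],"spin": 0},{"fingers": -1,"delta_pos": [0,0,-0.1],"spin": 0},{"fingers": -1,"delta_pos": [0,0,-0.1],"spin": 0},{"fingers": -1,"delta_pos": [0,0,-0.1],"spin": 0},{"fingers": -1,"delta_pos": [0,0,-0.08],"spin": 0},{"fingers": -1,"delta_pos": [0,0,-0.05],"spin": 0},{"fingers": -1,"delta_pos": [0,0,-0.03],"spin": 0}]}}

```text
time: 12.3
eef_pos: [387.7, 263.5, 55.2]
tcp_rot: [-0.003, 0.493, 0.87, -0.005]
ft_force: [0.3, -0.9, -3.1]
width: 68.5
```

```bash
python3 - <<'E'
from h import *
need(388.4,266.3,48.2,2.114)
E
```

```text
t 12.3 pos [387.7 263.5  55.2] psi 2.11 q [-0.003  0.493  0.87  -0.005] w 68.5 F [ 0.3 -0.9 -3.1] j [ 0.51  0.4   1.95  0.    0.8  -0.03]
need mm [ 0.7  2.8 -7. ] shares [ 0.015  0.056 -0.139] dpsi 0.004 share 0.0013
zaxis [-0.0107 -0.005  -0.9999] yaxis [ 0.858  0.513 -0.012]
```

Emit:
{"method": "drive_tool", "body": {"targets": [{"fingers": -1,"delta_pos": [0.01,0.04,-0.04],"spin": 0},{"fingers": -1,"delta_pos": [0,0,-0.04],"spin": 0},{"fingers": -1,"delta_pos": [0,0,-0.03],"spin": 0}]}}

```text
time: 12.55
eef_pos: [388.2, 265.8, 49.2]
tcp_rot: [-0.004, 0.493, 0.87, -0.005]
ft_force: [-4.7, 0.6, 4.5]
width: 68.7
```

```bash
python3 - <<'E'
from h import *
need(388.4,266.3,48.2,2.114)
E
```

```text
t 12.55 pos [388.2 265.8  49.2] psi 2.109 q [-0.004  0.493  0.87  -0.005] w 68.7 F [-4.7  0.6  4.5] j [ 0.51  0.41  1.95  0.    0.78 -0.03]
need mm [ 0.2  0.5 -1. ] shares [ 0.004  0.011 -0.02 ] dpsi 0.005 share 0.0015
zaxis [-0.0111 -0.0047 -0.9999] yaxis [ 0.858  0.513 -0.012]
```

Contact. Release and rise.

Emit:
{"method": "drive_tool", "body": {"targets": [{"fingers": 1,"delta_pos": [0,0,0],"spin": 0},{"fingers": 1,"delta_pos": [0,0,0],"spin": 0},{"fingers": 1,"delta_pos": [0,0,0],"spin": 0},{"fingers": 1,"delta_pos": [0,0,0],"spin": 0},{"fingers": 1,"delta_pos": [0,0,0.1],"spin": 0},{"fingers": 1,"delta_pos": [0,0,0.15],"spin": 0},{"fingers": 1,"delta_pos": [0,0,0.2],"spin": 0},{"fingers": 1,"delta_pos": [0,0,0.2],"spin": 0},{"fingers": 1,"delta_pos": [0,0,0.2],"spin": 0},{"fingers": 1,"delta_pos": [0,0,0.2],"spin": 0},{"fingers": 1,"delta_pos": [0,0,0.2],"spin": 0},{"fingers": 1,"delta_pos": [0,0,0.2],"spin": 0},{"fingers": 1,"delta_pos": [0,0,0.2],"spin": 0},{"fingers": 1,"delta_pos": [0,0,0.15],"spin": 0},{"fingers": 1,"delta_pos": [0,0,0.05],"spin": 0}]}}

```text
time: 13.8
eef_pos: [390.9, 267.2, 154.6]
tcp_rot: [-0.001, 0.493, 0.87, -0.0]
ft_force: [0.8, 0.3, 0.5]
width: 85.2
```

```bash
python3 - <<'E'
from h import *
need(602,-71,150,.27)
E
```

```text
t 13.8 pos [390.9 267.2 154.6] psi 2.11 q [-0.001  0.493  0.87  -0.   ] w 85.2 F [0.8 0.3 0.5] j [ 0.51  0.26  1.83  0.    1.05 -0.03]
need mm [ 211.1 -338.2   -4.6] shares [ 4.222 -6.764 -0.093] dpsi 1.302 share 0.4143
zaxis [-1.2e-03  3.0e-04 -1.0e+00] yaxis [ 0.858  0.513 -0.001]
```

Emit:
{"method": "drive_tool", "body": {"targets": [{"fingers": 1,"delta_pos": [0.1,-0.15,0.02],"spin": -0.02},{"fingers": 1,"delta_pos": [0.2,-0.3,0.02],"spin": -0.03},{"fingers": 1,"delta_pos": [0.22,-0.35,0],"spin": -0.032},{"fingers": 1,"delta_pos": [0.22,-0.35,0],"spin": -0.032},{"fingers": 1,"delta_pos": [0.22,-0.35,0],"spin": -0.032},{"fingers": 1,"delta_pos": [0.22,-0.35,0],"spin": -0.032},{"fingers": 1,"delta_pos": [0.22,-0.35,0],"spin": -0.032},{"fingers": 1,"delta_pos": [0.22,-0.35,0],"spin": -0.032},{"fingers": 1,"delta_pos": [0.22,-0.35,0],"spin": -0.032},{"fingers": 1,"delta_pos": [0.22,-0.35,0],"spin": -0.032},{"fingers": 1,"delta_pos": [0.22,-0.35,0],"spin": -0.032},{"fingers": 1,"delta_pos": [0.22,-0.35,0],"spin": -0.032},{"fingers": 1,"delta_pos": [0.22,-0.35,0],"spin": -0.032},{"fingers": 1,"delta_pos": [0.22,-0.35,0],"spin": -0.032},{"fingers": 1,"delta_pos": [0.22,-0.35,0],"spin": -0.032},{"fingers": 1,"delta_pos": [0.22,-0.35,0],"spin": -0.032},{"fingers": 1,"delta_pos": [0.22,-0.35,0],"spin": -0.032},{"fingers": 1,"delta_pos": [0.2,-0.3,0],"spin": -0.025},{"fingers": 1,"delta_pos": [0.1,-0.2,0],"spin": -0.01},{"fingers": 1,"delta_pos": [0.05,-0.1,0],"spin": -0.005}]}}

```text
time: 15.47
eef_pos: [592.6, -63.1, 159.3]
tcp_rot: [0.0, 0.993, 0.116, 0.0]
ft_force: [-0.2, 0.2, 0.3]
width: 85.6
```

```bash
python3 - <<'E'
from h import *
import pickle
need(602,-71,14,.27)
V={}
ms={}
for n in("side","top"):
    im=ctrl.capture(n)[:,:,::-1].copy();V[n]=im
    r=ctrl.cut_out("long_board",n);print(n,[(round(x["score"],2),x["mask"].sum(),np.round(np.array(x["extent"])*[640,480,640,480])) for x in r])
    if r: ms[n]=r[0]["mask"]
    r=ctrl.cut_out("broad_spacer",n);print(n,[(round(x["score"],2),x["mask"].sum(),np.round(np.array(x["extent"])*[640,480,640,480])) for x in r])
b=fit("long_board",ms,(388,266,.54),32);print(b)
for n in V:
    for q,c in((b[0],(255,255,0)),((388.4,266.3,.543),(0,0,255))):
        h=cv2.convexHull(proj(n,corners(*q,D["long_board"],32)).astype(np.float32));cv2.polylines(V[n],[h.astype(np.int32)],True,c,1)
cv2.imwrite("pics/s6.png",cv2.resize(V["side"][200:460,190:450],None,fx=2.3,fy=2.3))
cv2.imwrite("pics/t6.png",cv2.resize(V["top"][100:330,80:420],None,fx=2.3,fy=2.3))
E
```

```text
t 15.47 pos [592.6 -63.1 159.3] psi 0.233 q [0.    0.993 0.116 0.   ] w 85.6 F [-0.2  0.2  0.3] j [-0.18  0.41  1.57 -0.    1.16  1.16]
need mm [   9.4   -7.9 -145.3] shares [ 0.189 -0.157 -2.906] dpsi 0.037 share 0.0118
zaxis [ 7.e-04 -8.e-04 -1.e+00] yaxis [ 0.231 -0.973  0.001]
side [(0.79, np.int64(5687), array([256., 282., 359., 401.]))]
side [(0.97, np.int64(581), array([380., 202., 424., 222.])), (0.76, np.int64(744), array([209., 242., 256., 261.]))]
top [(0.58, np.int64(931), array([120., 221., 155., 264.]))]
top [(0.66, np.int64(929), array([396., 285., 437., 337.])), (0.4, np.int64(30), array([324., 158., 326., 170.]))]
(array([387.64574707, 266.23379591,   0.5349031 ]), np.float64(0.39349229227503935))
```

View pics/s6.png

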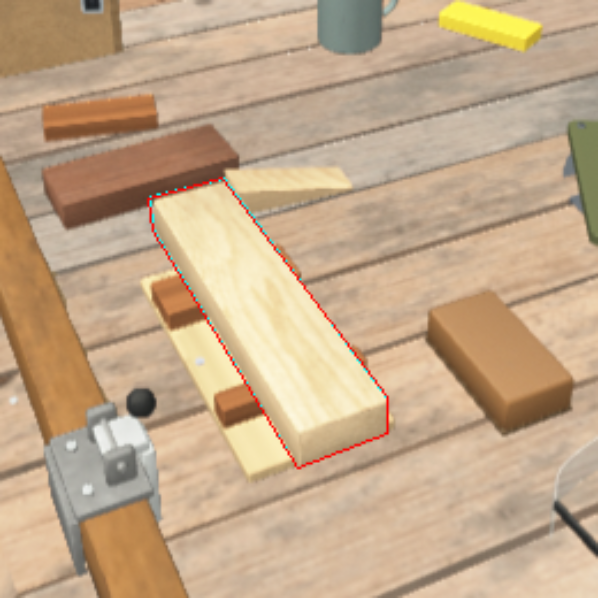

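View pics/t6.png

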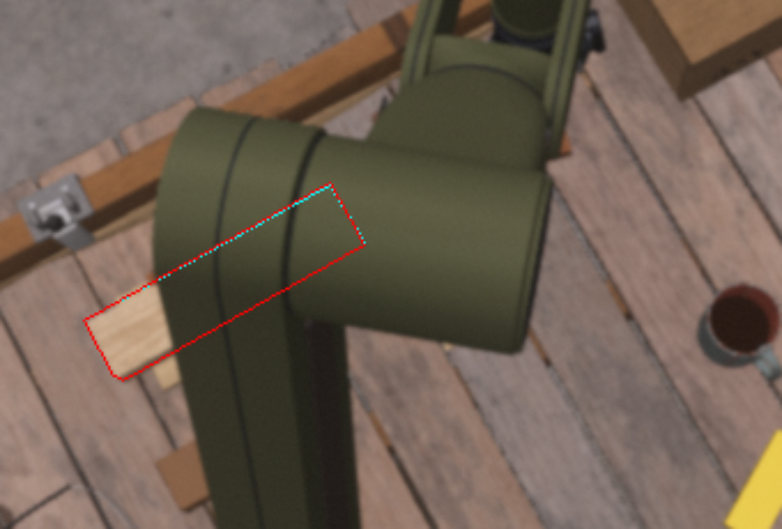

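Long board sits on its target (fit within 1 mm). Now descending on the wooden broad spacer.

Emit:
{"method": "drive_tool", "body": {"targets": [{"fingers": 1,"delta_pos": [0.04,-0.04,-0.1],"spin": 0.004},{"fingers": 1,"delta_pos": [0.05,-0.04,-0.2],"spin": 0.004},{"fingers": 1,"delta_pos": [0.05,-0.04,-0.2],"spin": 0.003},{"fingers": 1,"delta_pos": [0.03,-0.02,-0.2],"spin": 0},{"fingers": 1,"delta_pos": [0,0,-0.2],"spin": 0},{"fingers": 1,"delta_pos": [0,0,-0.2],"spin": 0},{"fingers": 1,"delta_pos": [0,0,-0.2],"spin": 0},{"fingers": 1,"delta_pos": [0,0,-0.2],"spin": 0},{"fingers": 1,"delta_pos": [0,0,-0.15],"spin": 0},{"fingers": 1,"delta_pos": [0,0,-0.1],"spin": 0},{"fingers": 1,"delta_pos": [0,0,-0.05],"spin": 0}]}}

```text
time: 16.68
eef_pos: [597.4, -64.9, 58.3]
tcp_rot: [-0.001, 0.99, 0.14, -0.002]
ft_force: [0.1, -0.2, 0.3]
width: 85.3
```

```bash
python3 - <<'E'
from h import *
need(602,-71,14,.27)
V={}
for n in("side","top"):
    im=ctrl.capture(n)[:,:,::-1].copy()
    for q,c in(((601,-70.5,1.837),(255,255,0)),):
        h=cv2.convexHull(proj(n,corners(*q,D["broad_spacer"],0)).astype(np.float32));cv2.polylines(im,[h.astype(np.int32)],True,c,1)
    V[n]=im
cv2.imwrite("pics/s7.png",cv2.resize(V["side"][150:310,150:350],None,fx=3.5,fy=3.5))
E
```

```text
t 16.68 pos [597.4 -64.9  58.3] psi 0.28 q [-0.001  0.99   0.14  -0.002] w 85.3 F [ 0.1 -0.2  0.3] j [-0.18  0.53  1.66  0.    0.95  1.11]
need mm [  4.6  -6.1 -44.3] shares [ 0.091 -0.121 -0.885] dpsi -0.01 share -0.0033
zaxis [-0.0045  0.0014 -1.    ] yaxis [ 0.277 -0.961 -0.003]
```

View pics/s7.png

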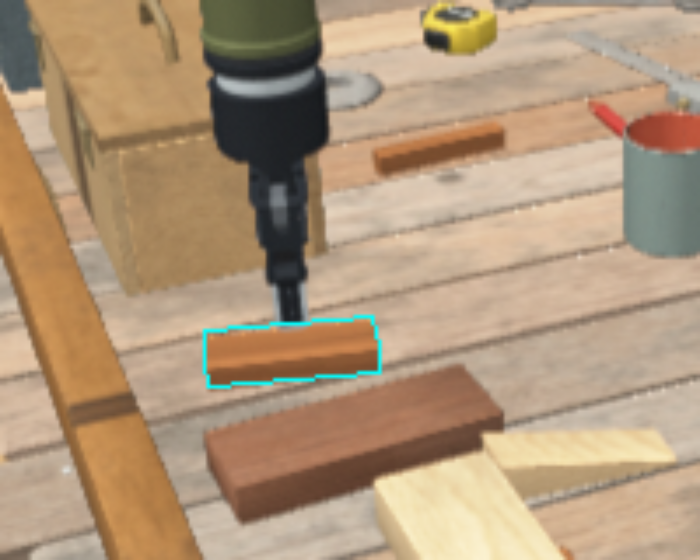

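Emit:
{"method": "drive_tool", "body": {"targets": [{"fingers": 1,"delta_pos": [0.03,-0.04,-0.1],"spin": -0.003},{"fingers": 1,"delta_pos": [0.03,-0.04,-0.1],"spin": 0},{"fingers": 1,"delta_pos": [0.02,-0.03,-0.1],"spin": 0},{"fingers": 1,"delta_pos": [0,0,-0.1],"spin": 0},{"fingers": 1,"delta_pos": [0,0,-0.1],"spin": 0},{"fingers": 1,"delta_pos": [0,0,-0.1],"spin": 0},{"fingers": 1,"delta_pos": [0,0,-0.08],"spin": 0},{"fingers": 1,"delta_pos": [0,0,-0.04],"spin": 0},{"fingers": 1,"delta_pos": [0,0,0],"spin": 0}]}}

```text
time: 17.53
eef_pos: [604.2, -71.7, 21.2]
tcp_rot: [-0.0, 0.991, 0.134, 0.001]
ft_force: [-0.3, 1.0, 0.7]
width: 85.7
```

```bash
python3 - <<'E'
from h import *
need(602,-71,14,.27)
E
```

```text
t 17.53 pos [604.2 -71.7  21.2] psi 0.269 q [-0.     0.991  0.134  0.001] w 85.7 F [-0.3  1.   0.7] j [-0.19  0.58  1.68  0.    0.88  1.11]
need mm [-2.2  0.7 -7.2] shares [-0.043  0.014 -0.144] dpsi 0.001 share 0.0002
zaxis [ 1.1e-03  4.0e-04 -1.0e+00] yaxis [ 0.266 -0.964 -0.   ]
```

Emit:
{"method": "drive_tool", "body": {"targets": [{"fingers": 1,"delta_pos": [-0.03,0.01,-0.06],"spin": 0},{"fingers": 1,"delta_pos": [-0.01,0,-0.06],"spin": 0},{"fingers": 1,"delta_pos": [0,0,0],"spin": 0},{"fingers": -1,"delta_pos": [0,0,0],"spin": 0},{"fingers": -1,"delta_pos": [0,0,0],"spin": 0},{"fingers": -1,"delta_pos": [0,0,0],"spin": 0},{"fingers": -1,"delta_pos": [0,0,0],"spin": 0},{"fingers": -1,"delta_pos": [0,0,0],"spin": 0},{"fingers": -1,"delta_pos": [0,0,0],"spin": 0},{"fingers": -1,"delta_pos": [0,0,0],"spin": 0}]}}

```text
time: 18.37
eef_pos: [602.8, -71.0, 16.1]
tcp_rot: [0.0, 0.991, 0.135, 0.002]
ft_force: [-0.4, -0.4, -0.9]
width: 43.4
```

```bash
python3 - <<'E'
from h import *
need(602,-71,14,.27)
E
```

```text
t 18.37 pos [602.8 -71.   16.1] psi 0.27 q [0.    0.991 0.135 0.002] w 43.4 F [-0.4 -0.4 -0.9] j [-0.19  0.59  1.69  0.    0.86  1.11]
need mm [-0.8  0.  -2.1] shares [-0.016  0.    -0.042] dpsi 0.0 share 0.0
zaxis [ 0.0034  0.     -1.    ] yaxis [ 0.267 -0.964  0.001]
```

Emit:
{"method": "drive_tool", "body": {"targets": [{"fingers": -1,"delta_pos": [0,0,0.1],"spin": 0},{"fingers": -1,"delta_pos": [0,0,0.2],"spin": 0},{"fingers": -1,"delta_pos": [0,0,0.3],"spin": 0},{"fingers": -1,"delta_pos": [0,0,0.3],"spin": 0},{"fingers": -1,"delta_pos": [0,0,0.3],"spin": 0},{"fingers": -1,"delta_pos": [0,0,0.3],"spin": 0},{"fingers": -1,"delta_pos": [0,0,0.3],"spin": 0},{"fingers": -1,"delta_pos": [0,0,0.3],"spin": 0},{"fingers": -1,"delta_pos": [0,0,0.2],"spin": 0},{"fingers": -1,"delta_pos": [0,0,0.1],"spin": 0}]}}

```text
time: 19.2
eef_pos: [599.8, -70.5, 145.1]
tcp_rot: [-0.0, 0.991, 0.135, -0.0]
ft_force: [0.6, -0.1, -0.7]
width: 43.7
```

```bash
python3 - <<'E'
from h import *
need(422,210.6,83.1,.543)
E
```

```text
t 19.2 pos [599.8 -70.5 145.1] psi 0.27 q [-0.     0.991  0.135 -0.   ] w 43.7 F [ 0.6 -0.1 -0.7] j [-0.19  0.43  1.57  0.    1.14  1.11]
need mm [-177.8  281.1  -62. ] shares [-3.557  5.623 -1.24 ] dpsi 0.273 share 0.087
zaxis [-6.e-04  7.e-04 -1.e+00] yaxis [ 0.267 -0.964 -0.001]
```

Emit:
{"method": "drive_tool", "body": {"targets": [{"fingers": -1,"delta_pos": [-0.1,0.15,0],"spin": 0.004},{"fingers": -1,"delta_pos": [-0.15,0.25,0],"spin": 0.005},{"fingers": -1,"delta_pos": [-0.2,0.32,0],"spin": 0.005},{"fingers": -1,"delta_pos": [-0.2,0.32,0],"spin": 0.005},{"fingers": -1,"delta_pos": [-0.2,0.32,0],"spin": 0.005},{"fingers": -1,"delta_pos": [-0.2,0.32,0],"spin": 0.005},{"fingers": -1,"delta_pos": [-0.2,0.32,0],"spin": 0.005},{"fingers": -1,"delta_pos": [-0.2,0.32,0],"spin": 0.005},{"fingers": -1,"delta_pos": [-0.2,0.32,0],"spin": 0.005},{"fingers": -1,"delta_pos": [-0.2,0.32,0],"spin": 0.005},{"fingers": -1,"delta_pos": [-0.2,0.32,0],"spin": 0.005},{"fingers": -1,"delta_pos": [-0.2,0.32,0],"spin": 0.005},{"fingers": -1,"delta_pos": [-0.2,0.32,0],"spin": 0.005},{"fingers": -1,"delta_pos": [-0.2,0.32,0],"spin": 0.005},{"fingers": -1,"delta_pos": [-0.2,0.32,0],"spin": 0.005},{"fingers": -1,"delta_pos": [-0.2,0.32,0],"spin": 0.005},{"fingers": -1,"delta_pos": [-0.15,0.25,0],"spin": 0.005},{"fingers": -1,"delta_pos": [-0.1,0.15,0],"spin": 0.003},{"fingers": -1,"delta_pos": [-0.05,0.08,0],"spin": 0}]}}

```text
time: 20.78
eef_pos: [381.9, 223.2, 130.5]
tcp_rot: [-0.004, 0.958, 0.287, -0.023]
ft_force: [-0.8, -0.1, -1.6]
width: 43.3
```

```bash
python3 - <<'E'
from h import *
need(422,210.6,83.1,.543)
E
```

```text
t 20.78 pos [381.9 223.2 130.5] psi 0.582 q [-0.004  0.958  0.287 -0.023] w 43.3 F [-0.8 -0.1 -1.6] j [0.42 0.27 1.9  0.02 1.02 1.4 ]
need mm [ 40.1 -12.6 -47.4] shares [ 0.802 -0.251 -0.949] dpsi -0.039 share -0.0125
zaxis [-0.0463 -0.0054 -0.9989] yaxis [ 0.549 -0.835 -0.021]
```

Emit:
{"method": "drive_tool", "body": {"targets": [{"fingers": -1,"delta_pos": [0.1,-0.02,0.05],"spin": -0.003},{"fingers": -1,"delta_pos": [0.12,-0.03,0.05],"spin": -0.003},{"fingers": -1,"delta_pos": [0.12,-0.03,0.05],"spin": -0.003},{"fingers": -1,"delta_pos": [0.12,-0.03,0],"spin": -0.003},{"fingers": -1,"delta_pos": [0.12,-0.03,0],"spin": 0},{"fingers": -1,"delta_pos": [0.12,-0.03,0],"spin": 0},{"fingers": -1,"delta_pos": [0.08,-0.03,0],"spin": 0},{"fingers": -1,"delta_pos": [0.04,-0.02,0],"spin": 0}]}}

```text
time: 21.45
eef_pos: [427.2, 209.3, 138.2]
tcp_rot: [-0.004, 0.964, 0.266, -0.023]
ft_force: [0.1, 0.6, -0.7]
width: 43.6
```

```bash
python3 - <<'E'
from h import *
need(422,210.6,83.1,.543)
E
```

```text
t 21.45 pos [427.2 209.3 138.2] psi 0.539 q [-0.004  0.964  0.266 -0.023] w 43.6 F [ 0.1  0.6 -0.7] j [0.36 0.3  1.82 0.01 1.06 1.38]
need mm [ -5.2   1.3 -55.1] shares [-0.104  0.027 -1.102] dpsi 0.004 share 0.0012
zaxis [-0.0465 -0.005  -0.9989] yaxis [ 0.513 -0.858 -0.02 ]
```

Emit:
{"method": "drive_tool", "body": {"targets": [{"fingers": -1,"delta_pos": [0,0,0.6],"spin": 0},{"fingers": -1,"delta_pos": [0,0,0.6],"spin": 0},{"fingers": -1,"delta_pos": [0,0,0],"spin": 0},{"fingers": -1,"delta_pos": [0,0,0],"spin": 0}]}}

```text
time: 21.78
eef_pos: [428.1, 206.8, 198.3]
tcp_rot: [-0.003, 0.964, 0.264, -0.026]
ft_force: [-0.3, -0.2, -0.9]
width: 43.5
```

```bash
python3 - <<'E'
from h import *
need(422,210.6,83.1,.543)
E
```

```text
t 21.78 pos [428.1 206.8 198.3] psi 0.535 q [-0.003  0.964  0.264 -0.026] w 43.5 F [-0.3 -0.2 -0.9] j [0.35 0.23 1.74 0.01 1.22 1.38]
need mm [  -6.1    3.8 -115.2] shares [-0.122  0.075 -2.305] dpsi 0.008 share 0.0024
zaxis [-0.0515 -0.0069 -0.9986] yaxis [ 0.51 -0.86 -0.02]
```

Emit:
{"method": "drive_tool", "body": {"targets": [{"fingers": -1,"delta_pos": [0,0,-0.5],"spin": 0},{"fingers": -1,"delta_pos": [0,0,-0.5],"spin": 0},{"fingers": -1,"delta_pos": [0,0,0],"spin": 0},{"fingers": -1,"delta_pos": [0,0,0],"spin": 0}]}}

```text
time: 22.12
eef_pos: [429.1, 206.5, 147.0]
tcp_rot: [-0.004, 0.964, 0.264, -0.024]
ft_force: [0.3, -0.1, 0.1]
width: 43.3
```

```bash
python3 - <<'E'
from h import *
need(422,210.6,83.1,.543)
E
```

```text
t 22.12 pos [429.1 206.5 147. ] psi 0.534 q [-0.004  0.964  0.264 -0.024] w 43.3 F [ 0.3 -0.1  0.1] j [0.35 0.29 1.81 0.01 1.09 1.38]
need mm [ -7.1   4.1 -63.9] shares [-0.143  0.083 -1.279] dpsi 0.009 share 0.0027
zaxis [-0.0482 -0.0056 -0.9988] yaxis [ 0.509 -0.861 -0.02 ]
```

Emit:
{"method": "drive_tool", "body": {"targets": [{"fingers": -1,"delta_pos": [0.1,0.05,0],"spin": 0},{"fingers": -1,"delta_pos": [0.1,0.05,0],"spin": 0},{"fingers": -1,"delta_pos": [0.1,0.05,0],"spin": 0},{"fingers": -1,"delta_pos": [0.1,0.05,0],"spin": 0},{"fingers": -1,"delta_pos": [0.1,0.05,0],"spin": 0},{"fingers": -1,"delta_pos": [0.1,0.05,0],"spin": 0},{"fingers": -1,"delta_pos": [0.1,0.05,0],"spin": 0},{"fingers": -1,"delta_pos": [0.1,0.05,0],"spin": 0},{"fingers": -1,"delta_pos": [-0.6,-0.28,0],"spin": 0},{"fingers": -1,"delta_pos": [-0.6,-0.28,0],"spin": 0},{"fingers": -1,"delta_pos": [0,0,0],"spin": 0},{"fingers": -1,"delta_pos": [0,0,0],"spin": 0}]}}

```text
time: 23.12
eef_pos: [417.7, 202.4, 149.8]
tcp_rot: [-0.004, 0.964, 0.264, -0.02]
ft_force: [0.4, 1.5, -0.3]
width: 43.8
```

```bash
python3 - <<'E'
from h import *
need(422,210.6,83.1,.543)
E
```

```text
t 23.12 pos [417.7 202.4 149.8] psi 0.535 q [-0.004  0.964  0.264 -0.02 ] w 43.8 F [ 0.4  1.5 -0.3] j [0.35 0.27 1.83 0.01 1.08 1.38]
need mm [  4.3   8.2 -66.7] shares [ 0.086  0.164 -1.335] dpsi 0.008 share 0.0026
zaxis [-0.0412 -0.0027 -0.9991] yaxis [ 0.509 -0.86  -0.019]
```

Emit:
{"method": "drive_tool", "body": {"targets": [{"fingers": -1,"delta_pos": [0.15,0.1,0],"spin": 0.001},{"fingers": -1,"delta_pos": [0.2,0.11,0],"spin": 0.001},{"fingers": -1,"delta_pos": [0.2,0.11,0],"spin": 0},{"fingers": -1,"delta_pos": [0.2,0.11,0],"spin": 0},{"fingers": -1,"delta_pos": [0.2,0.11,0],"spin": 0},{"fingers": -1,"delta_pos": [0.2,0.11,0],"spin": 0},{"fingers": -1,"delta_pos": [0.2,0.11,0],"spin": 0},{"fingers": -1,"delta_pos": [0.15,0.1,0],"spin": 0},{"fingers": -1,"delta_pos": [0.08,0.05,0],"spin": 0},{"fingers": -1,"delta_pos": [-0.7,-0.36,0],"spin": 0},{"fingers": -1,"delta_pos": [-0.7,-0.36,0],"spin": 0},{"fingers": -1,"delta_pos": [0,0,0],"spin": 0},{"fingers": -1,"delta_pos": [0,0,0],"spin": 0}]}}

```text
time: 24.2
eef_pos: [453.7, 225.7, 149.1]
tcp_rot: [-0.005, 0.963, 0.269, -0.011]
ft_force: [0.5, 0.1, -0.2]
width: 43.8
```

```bash
python3 - <<'E'
from h import *
need(422,210.6,83.1,.543)
E
```

```text
t 24.2 pos [453.7 225.7 149.1] psi 0.545 q [-0.005  0.963  0.269 -0.011] w 43.8 F [ 0.5  0.1 -0.2] j [0.37 0.32 1.76 0.01 1.08 1.39]
need mm [-31.7 -15.1 -66. ] shares [-0.634 -0.301 -1.32 ] dpsi -0.002 share -0.0005
zaxis [-0.0239  0.0046 -0.9997] yaxis [ 0.518 -0.855 -0.016]
```

Emit:
{"method": "drive_tool", "body": {"targets": [{"fingers": -1,"delta_pos": [-0.28,-0.14,0],"spin": 0},{"fingers": -1,"delta_pos": [-0.28,-0.14,0],"spin": 0},{"fingers": -1,"delta_pos": [0,0,0],"spin": 0},{"fingers": -1,"delta_pos": [0,0,-0.1],"spin": 0},{"fingers": -1,"delta_pos": [0,0,-0.15],"spin": 0},{"fingers": -1,"delta_pos": [0,0,-0.15],"spin": 0},{"fingers": -1,"delta_pos": [0,0,-0.1],"spin": 0},{"fingers": -1,"delta_pos": [0,0,-0.05],"spin": 0}]}}

```text
time: 24.87
eef_pos: [436.5, 216.5, 120.6]
tcp_rot: [-0.006, 0.963, 0.269, -0.005]
ft_force: [-0.4, -0.6, -0.9]
width: 43.5
```

```bash
python3 - <<'E'
from h import *
need(422,210.6,83.1,.543)
V={}
for n in("side",):
    im=ctrl.capture(n)[:,:,::-1].copy()
    cv2.imwrite("pics/s8.png",cv2.resize(im[200:420,200:400],None,fx=2.7,fy=2.7))
E
```

```text
t 24.87 pos [436.5 216.5 120.6] psi 0.545 q [-0.006  0.963  0.269 -0.005] w 43.5 F [-0.4 -0.6 -0.9] j [0.36 0.32 1.85 0.02 0.98 1.38]
need mm [-14.5  -5.9 -37.5] shares [-0.29  -0.117 -0.749] dpsi -0.002 share -0.0007
zaxis [-0.0131  0.009  -0.9999] yaxis [ 0.518 -0.855 -0.014]
```

View pics/s8.png

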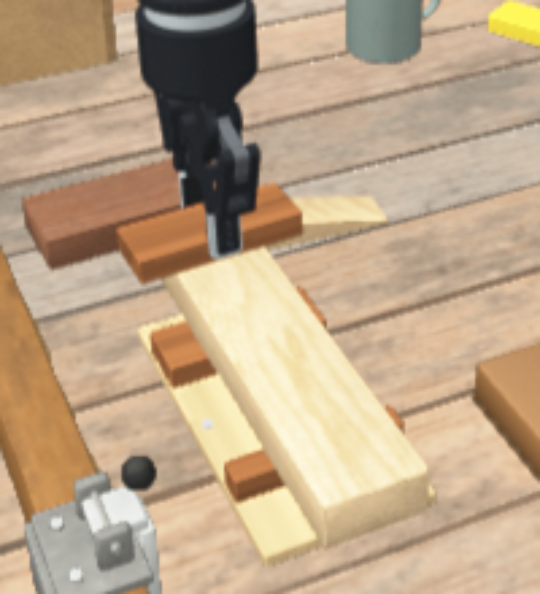

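Emit:
{"method": "drive_tool", "body": {"targets": [{"fingers": -1,"delta_pos": [-0.08,-0.03,-0.06],"spin": 0},{"fingers": -1,"delta_pos": [-0.08,-0.03,-0.1],"spin": 0},{"fingers": -1,"delta_pos": [-0.06,-0.03,-0.1],"spin": 0},{"fingers": -1,"delta_pos": [-0.04,-0.01,-0.1],"spin": 0},{"fingers": -1,"delta_pos": [0,0,-0.1],"spin": 0},{"fingers": -1,"delta_pos": [0,0,-0.06],"spin": 0},{"fingers": -1,"delta_pos": [0,0,-0.04],"spin": 0}]}}

```text
time: 25.5
eef_pos: [421.5, 210.7, 88.9]
tcp_rot: [-0.006, 0.963, 0.269, -0.006]
ft_force: [-0.4, -0.7, -0.0]
width: 43.6
```

```bash
python3 - <<'E'
from h import *
need(422,210.6,83.1,.543)
E
```

```text
t 25.5 pos [421.5 210.7  88.9] psi 0.545 q [-0.006  0.963  0.269 -0.006] w 43.6 F [-0.4 -0.7 -0. ] j [0.36 0.35 1.91 0.02 0.89 1.38]
need mm [ 0.5 -0.1 -5.8] shares [ 0.011 -0.002 -0.117] dpsi -0.002 share -0.0007
zaxis [-0.015   0.0083 -0.9999] yaxis [ 0.518 -0.855 -0.015]
```

Emit:
{"method": "drive_tool", "body": {"targets": [{"fingers": -1,"delta_pos": [0,0,-0.04],"spin": 0},{"fingers": -1,"delta_pos": [0,0,-0.03],"spin": 0},{"fingers": -1,"delta_pos": [0,0,-0.02],"spin": 0}]}}

```text
time: 25.75
eef_pos: [421.7, 210.8, 83.8]
tcp_rot: [-0.006, 0.963, 0.269, -0.006]
ft_force: [0.2, 0.1, -1.0]
width: 43.7
```

```bash
python3 - <<'E'
from h import *
need(422,210.6,83.1,.543)
E
```

```text
t 25.75 pos [421.7 210.8  83.8] psi 0.545 q [-0.006  0.963  0.269 -0.006] w 43.7 F [ 0.2  0.1 -1. ] j [0.36 0.36 1.92 0.02 0.88 1.38]
need mm [ 0.3 -0.2 -0.7] shares [ 0.006 -0.004 -0.013] dpsi -0.002 share -0.0007
zaxis [-0.0148  0.0083 -0.9999] yaxis [ 0.518 -0.855 -0.015]
```

Emit:
{"method": "drive_tool", "body": {"targets": [{"fingers": -1,"delta_pos": [0,0,-0.02],"spin": 0},{"fingers": 1,"delta_pos": [0,0,0],"spin": 0},{"fingers": 1,"delta_pos": [0,0,0],"spin": 0},{"fingers": 1,"delta_pos": [0,0,0],"spin": 0},{"fingers": 1,"delta_pos": [0,0,0],"spin": 0},{"fingers": 1,"delta_pos": [0,0,0.1],"spin": 0},{"fingers": 1,"delta_pos": [0,0,0.2],"spin": 0},{"fingers": 1,"delta_pos": [0,0,0.25],"spin": 0},{"fingers": 1,"delta_pos": [0,0,0.25],"spin": 0},{"fingers": 1,"delta_pos": [0,0,0.25],"spin": 0},{"fingers": 1,"delta_pos": [0,0,0.25],"spin": 0},{"fingers": 1,"delta_pos": [0,0,0.2],"spin": 0},{"fingers": 1,"delta_pos": [0,0,0.1],"spin": 0}]}}

```text
time: 26.83
eef_pos: [421.5, 210.7, 168.2]
tcp_rot: [-0.006, 0.963, 0.269, -0.006]
ft_force: [0.1, 0.8, -0.6]
width: 85.3
```

```bash
python3 - <<'E'
from h import *
need(556.5,-424.5,150,.61)
E
```

```text
t 26.83 pos [421.5 210.7 168.2] psi 0.545 q [-0.006  0.963  0.269 -0.006] w 85.3 F [ 0.1  0.8 -0.6] j [0.36 0.24 1.81 0.01 1.1  1.38]
need mm [ 135.  -635.2  -18.2] shares [  2.699 -12.705  -0.364] dpsi 0.065 share 0.0207
zaxis [-0.0148  0.0084 -0.9999] yaxis [ 0.518 -0.855 -0.015]
```

Emit:
{"method": "drive_tool", "body": {"targets": [{"fingers": 1,"delta_pos": [0.03,-0.15,0],"spin": 0},{"fingers": 1,"delta_pos": [0.06,-0.3,0],"spin": 0.001},{"fingers": 1,"delta_pos": [0.1,-0.45,0],"spin": 0.001},{"fingers": 1,"delta_pos": [0.1,-0.5,0],"spin": 0.001},{"fingers": 1,"delta_pos": [0.1,-0.5,0],"spin": 0.001},{"fingers": 1,"delta_pos": [0.1,-0.5,0],"spin": 0.001},{"fingers": 1,"delta_pos": [0.1,-0.5,0],"spin": 0.001},{"fingers": 1,"delta_pos": [0.1,-0.5,0],"spin": 0.001},{"fingers": 1,"delta_pos": [0.1,-0.5,0],"spin": 0.001},{"fingers": 1,"delta_pos": [0.1,-0.5,0],"spin": 0.001},{"fingers": 1,"delta_pos": [0.1,-0.5,0],"spin": 0.001},{"fingers": 1,"delta_pos": [0.1,-0.5,0],"spin": 0.001},{"fingers": 1,"delta_pos": [0.1,-0.5,0],"spin": 0.001},{"fingers": 1,"delta_pos": [0.1,-0.5,0],"spin": 0.001},{"fingers": 1,"delta_pos": [0.1,-0.5,0],"spin": 0.001},{"fingers": 1,"delta_pos": [0.1,-0.5,0],"spin": 0.001},{"fingers": 1,"delta_pos": [0.1,-0.5,0],"spin": 0.001},{"fingers": 1,"delta_pos": [0.1,-0.4,0],"spin": 0.001},{"fingers": 1,"delta_pos": [0.08,-0.25,0],"spin": 0},{"fingers": 1,"delta_pos": [0.05,-0.15,0],"spin": 0}]}}

```text
time: 28.5
eef_pos: [505.1, -252.1, 161.6]
tcp_rot: [-0.009, 0.954, 0.298, -0.011]
ft_force: [0.4, 0.3, -0.0]
width: 85.4
```

```bash
python3 - <<'E'
from h import *
need(556.5,-424.5,100,.61)
ms={};V={}
for n in("side","top"):
    im=ctrl.capture(n)[:,:,::-1].copy();V[n]=im
    r=ctrl.cut_out("narrow_spacer",n);print(n,[(round(x["score"],2),x["mask"].sum(),np.round(np.array(x["extent"])*[640,480,640,480])) for x in r])
    if n=="top" and r: mt=r[0]["mask"]
    r=ctrl.cut_out("broad_spacer",n);print(n,[(round(x["score"],2),x["mask"].sum(),np.round(np.array(x["extent"])*[640,480,640,480])) for x in r])
for n in V:
    for o,q,z in (("broad_spacer",(422,210.6,.543+np.pi/2),67),("narrow_spacer",(556.8,-424,2.19),0)):
        h=cv2.convexHull(proj(n,corners(*q,D[o],z)).astype(np.float32));cv2.polylines(V[n],[h.astype(np.int32)],True,(255,255,0),1)
cv2.imwrite("pics/s9.png",cv2.resize(V["side"][160:420,190:450],None,fx=2.3,fy=2.3))
cv2.imwrite("pics/t9.png",cv2.resize(V["top"][100:330,110:510],None,fx=2,fy=2))
E
```

```text
t 28.5 pos [ 505.1 -252.1  161.6] psi 0.606 q [-0.009  0.954  0.298 -0.011] w 85.4 F [ 0.4  0.3 -0. ] j [-0.53  0.38  1.62 -0.    1.17  0.43]
need mm [  51.4 -172.4  -61.6] shares [ 1.028 -3.448 -1.232] dpsi 0.004 share 0.0013
zaxis [-0.0255  0.0099 -0.9996] yaxis [ 0.569 -0.822 -0.023]
side [(0.67, np.int64(306), array([258., 186., 296., 202.]))]
side [(0.74, np.int64(545), array([383., 199., 426., 223.])), (0.63, np.int64(1435), array([254., 280., 317., 322.])), (0.35, np.int64(2119), array([212., 254., 293., 300.]))]
top [(0.81, np.int64(441), array([432., 144., 461., 184.]))]
top [(0.96, np.int64(820), array([182., 183., 213., 232.])), (0.83, np.int64(934), array([397., 284., 435., 339.]))]
```

View pics/s9.png

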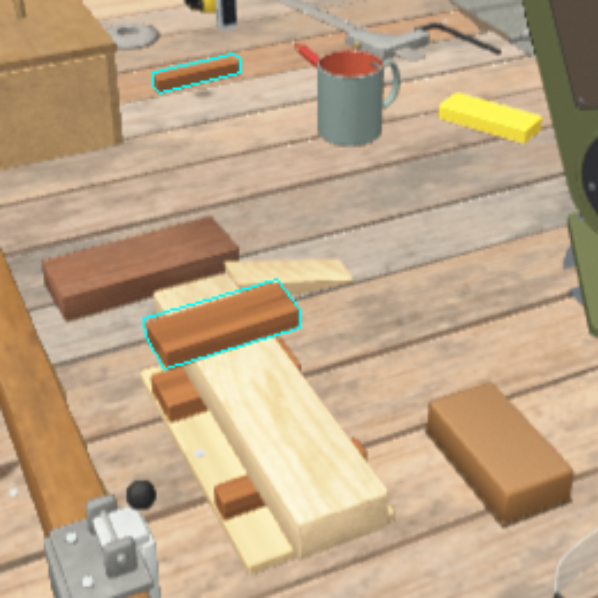

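View pics/t9.png

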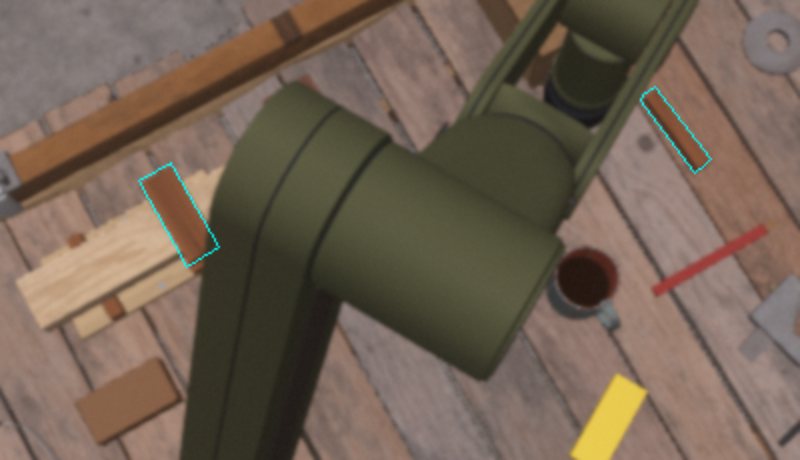

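Emit:
{"method": "drive_tool", "body": {"targets": [{"fingers": 1,"delta_pos": [0.05,-0.15,0],"spin": 0},{"fingers": 1,"delta_pos": [0.1,-0.3,0],"spin": 0},{"fingers": 1,"delta_pos": [0.1,-0.35,-0.05],"spin": 0},{"fingers": 1,"delta_pos": [0.1,-0.35,-0.1],"spin": 0},{"fingers": 1,"delta_pos": [0.1,-0.35,-0.1],"spin": 0},{"fingers": 1,"delta_pos": [0.1,-0.35,-0.1],"spin": 0},{"fingers": 1,"delta_pos": [0.1,-0.35,-0.1],"spin": 0},{"fingers": 1,"delta_pos": [0.1,-0.35,-0.1],"spin": 0},{"fingers": 1,"delta_pos": [0.1,-0.3,-0.1],"spin": 0},{"fingers": 1,"delta_pos": [0.05,-0.2,-0.1],"spin": 0},{"fingers": 1,"delta_pos": [0.02,-0.1,-0.1],"spin": 0},{"fingers": 1,"delta_pos": [0,-0.03,-0.1],"spin": 0}]}}

```text
time: 29.8
eef_pos: [556.3, -429.3, 109.9]
tcp_rot: [-0.005, 0.954, 0.301, -0.009]
ft_force: [-0.5, 0.3, -0.1]
width: 85.6
```

```bash
python3 - <<'E'
from h import *
need(556.5,-424.5,14,.61)
E
```

```text
t 29.8 pos [ 556.3 -429.3  109.9] psi 0.611 q [-0.005  0.954  0.301 -0.009] w 85.6 F [-0.5  0.3 -0.1] j [-0.71  0.6   1.36 -0.01  1.21  0.25]
need mm [  0.2   4.8 -95.9] shares [ 0.003  0.096 -1.918] dpsi -0.001 share -0.0003
zaxis [-0.0208  0.004  -0.9998] yaxis [ 0.574 -0.819 -0.015]
```

Emit:
{"method": "drive_tool", "body": {"targets": [{"fingers": 1,"delta_pos": [0,0.05,-0.1],"spin": 0},{"fingers": 1,"delta_pos": [0,0.03,-0.15],"spin": 0},{"fingers": 1,"delta_pos": [0,0.01,-0.15],"spin": 0},{"fingers": 1,"delta_pos": [0,0,-0.15],"spin": 0},{"fingers": 1,"delta_pos": [0,0,-0.15],"spin": 0},{"fingers": 1,"delta_pos": [0,0,-0.15],"spin": 0},{"fingers": 1,"delta_pos": [0,0,-0.15],"spin": 0},{"fingers": 1,"delta_pos": [0,0,-0.15],"spin": 0},{"fingers": 1,"delta_pos": [0,0,-0.15],"spin": 0},{"fingers": 1,"delta_pos": [0,0,-0.1],"spin": 0},{"fingers": 1,"delta_pos": [0,0,-0.1],"spin": 0},{"fingers": 1,"delta_pos": [0,0,-0.05],"spin": 0}]}}

```text
time: 30.8
eef_pos: [554.5, -419.6, 22.6]
tcp_rot: [-0.008, 0.953, 0.302, -0.011]
ft_force: [-0.2, -0.1, 1.0]
width: 85.5
```

```bash
python3 - <<'E'
from h import *
need(556.5,-424.5,14,.61)
im=ctrl.capture("side")[:,:,::-1].copy()
cv2.imwrite("pics/s10.png",cv2.resize(im[130:240,200:360],None,fx=4.5,fy=4.5))
E
```

```text
t 30.8 pos [ 554.5 -419.6   22.6] psi 0.614 q [-0.008  0.953  0.302 -0.011] w 85.5 F [-0.2 -0.1  1. ] j [-0.7   0.68  1.45 -0.01  1.04  0.26]
need mm [ 2.  -4.9 -8.6] shares [ 0.04  -0.098 -0.173] dpsi -0.004 share -0.0012
zaxis [-0.0248  0.0085 -0.9997] yaxis [ 0.576 -0.817 -0.021]
```

View pics/s10.png

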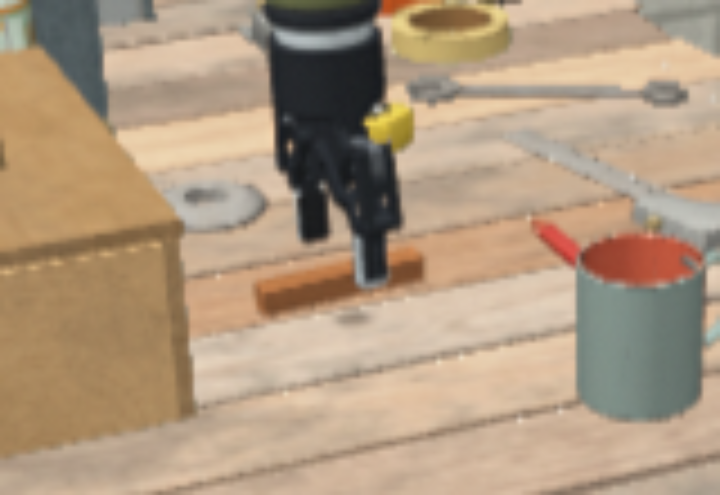

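Emit:
{"method": "drive_tool", "body": {"targets": [{"fingers": 1,"delta_pos": [0.02,-0.05,-0.06],"spin": -0.001},{"fingers": 1,"delta_pos": [0.02,-0.04,-0.06],"spin": 0},{"fingers": 1,"delta_pos": [0,0,-0.02],"spin": 0},{"fingers": 1,"delta_pos": [0,0,0],"spin": 0}]}}

```text
time: 31.18
eef_pos: [557.1, -425.3, 15.1]
tcp_rot: [-0.007, 0.954, 0.3, -0.01]
ft_force: [-0.6, 0.4, 0.1]
width: 85.2
```

```bash
python3 - <<'E'
from h import *
need(556.5,-424.5,14,.61)
E
```

```text
t 31.18 pos [ 557.1 -425.3   15.1] psi 0.61 q [-0.007  0.954  0.3   -0.01 ] w 85.2 F [-0.6  0.4  0.1] j [-0.71  0.69  1.44 -0.01  1.03  0.26]
need mm [-0.6  0.8 -1.1] shares [-0.013  0.016 -0.023] dpsi -0.0 share -0.0
zaxis [-0.0239  0.0078 -0.9997] yaxis [ 0.573 -0.82  -0.02 ]
```

Emit:
{"method": "drive_tool", "body": {"targets": [{"fingers": -1,"delta_pos": [0,0,0],"spin": 0},{"fingers": -1,"delta_pos": [0,0,0],"spin": 0},{"fingers": -1,"delta_pos": [0,0,0],"spin": 0},{"fingers": -1,"delta_pos": [0,0,0],"spin": 0},{"fingers": -1,"delta_pos": [0,0,0],"spin": 0},{"fingers": -1,"delta_pos": [0,0,0],"spin": 0},{"fingers": -1,"delta_pos": [0,0,0],"spin": 0},{"fingers": -1,"delta_pos": [0,0,0],"spin": 0},{"fingers": -1,"delta_pos": [0,0,0],"spin": 0},{"fingers": -1,"delta_pos": [0,0,0],"spin": 0}]}}

```text
time: 32.02
eef_pos: [557.9, -426.0, 17.1]
tcp_rot: [-0.006, 0.954, 0.3, -0.009]
ft_force: [0.1, 0.1, -0.8]
width: 18.3
```

```bash
python3 - <<'E'
from h import *
need(354.8,322,150,.543)
E
```

```text
t 32.02 pos [ 557.9 -426.    17.1] psi 0.61 q [-0.006  0.954  0.3   -0.009] w 18.3 F [ 0.1  0.1 -0.8] j [-0.71  0.69  1.44 -0.01  1.03  0.26]
need mm [-203.1  748.   132.9] shares [-4.063 14.96   2.659] dpsi -0.067 share -0.0213
zaxis [-0.0216  0.0059 -0.9998] yaxis [ 0.573 -0.82  -0.017]
```

Emit:
{"method": "drive_tool", "body": {"targets": [{"fingers": -1,"delta_pos": [0,0,0.1],"spin": 0},{"fingers": -1,"delta_pos": [0,0,0.2],"spin": 0},{"fingers": -1,"delta_pos": [0,0,0.3],"spin": 0},{"fingers": -1,"delta_pos": [0,0,0.3],"spin": 0},{"fingers": -1,"delta_pos": [0,0,0.3],"spin": 0},{"fingers": -1,"delta_pos": [0,0,0.3],"spin": 0},{"fingers": -1,"delta_pos": [0,0,0.3],"spin": 0},{"fingers": -1,"delta_pos": [0,0,0.3],"spin": 0},{"fingers": -1,"delta_pos": [0,0.1,0.3],"spin": 0},{"fingers": -1,"delta_pos": [0,0.2,0.2],"spin": 0},{"fingers": -1,"delta_pos": [0,0.3,0.1],"spin": 0},{"fingers": -1,"delta_pos": [0,0.4,0.05],"spin": 0},{"fingers": -1,"delta_pos": [0,0.4,0],"spin": 0},{"fingers": -1,"delta_pos": [0,0.4,0],"spin": 0},{"fingers": -1,"delta_pos": [0,0.4,0],"spin": 0},{"fingers": -1,"delta_pos": [0,0.4,0],"spin": 0},{"fingers": -1,"delta_pos": [0,0.4,0],"spin": 0},{"fingers": -1,"delta_pos": [0,0.4,0],"spin": -0.001},{"fingers": -1,"delta_pos": [0,0.4,0],"spin": -0.001},{"fingers": -1,"delta_pos": [0,0.4,0],"spin": -0.001}]}}

```text
time: 33.68
eef_pos: [549.1, -191.7, 164.6]
tcp_rot: [-0.01, 0.955, 0.295, -0.012]
ft_force: [0.8, -0.2, 0.1]
width: 18.6
```

```bash
python3 - <<'E'
from h import *
need(354.8,322,150,.543)
E
```

```text
t 33.68 pos [ 549.1 -191.7  164.6] psi 0.6 q [-0.01   0.955  0.295 -0.012] w 18.6 F [ 0.8 -0.2  0.1] j [-0.41  0.4   1.57  0.    1.2   0.56]
need mm [-194.3  513.7  -14.6] shares [-3.886 10.274 -0.291] dpsi -0.057 share -0.018
zaxis [-0.0285  0.0129 -0.9995] yaxis [ 0.564 -0.825 -0.027]
```

Emit:
{"method": "drive_tool", "body": {"targets": [{"fingers": -1,"delta_pos": [-0.1,0.42,0],"spin": -0.001},{"fingers": -1,"delta_pos": [-0.15,0.42,0],"spin": -0.001},{"fingers": -1,"delta_pos": [-0.18,0.42,0],"spin": -0.001},{"fingers": -1,"delta_pos": [-0.18,0.42,0],"spin": -0.001},{"fingers": -1,"delta_pos": [-0.18,0.42,0],"spin": -0.001},{"fingers": -1,"delta_pos": [-0.18,0.42,0],"spin": -0.001},{"fingers": -1,"delta_pos": [-0.18,0.42,0],"spin": -0.001},{"fingers": -1,"delta_pos": [-0.18,0.42,0],"spin": -0.001},{"fingers": -1,"delta_pos": [-0.18,0.42,0],"spin": -0.001},{"fingers": -1,"delta_pos": [-0.18,0.42,0],"spin": -0.001},{"fingers": -1,"delta_pos": [-0.18,0.42,0],"spin": -0.001},{"fingers": -1,"delta_pos": [-0.17,0.42,0],"spin": -0.001},{"fingers": -1,"delta_pos": [-0.15,0.4,0],"spin": -0.001},{"fingers": -1,"delta_pos": [-0.15,0.4,0],"spin": -0.001},{"fingers": -1,"delta_pos": [-0.13,0.4,0],"spin": -0.001},{"fingers": -1,"delta_pos": [-0.12,0.35,0],"spin": -0.001},{"fingers": -1,"delta_pos": [-0.1,0.3,0],"spin": -0.001},{"fingers": -1,"delta_pos": [-0.08,0.25,0],"spin": 0},{"fingers": -1,"delta_pos": [-0.05,0.15,0],"spin": 0},{"fingers": -1,"delta_pos": [-0.03,0.1,0],"spin": 0}]}}

```text
time: 35.35
eef_pos: [355.2, 222.8, 154.8]
tcp_rot: [-0.02, 0.96, 0.279, -0.028]
ft_force: [0.4, -1.0, -1.4]
width: 18.5
```

```bash
python3 - <<'E'
from h import *
need(354.8,322,84,.543)
E
```

```text
t 35.35 pos [355.2 222.8 154.8] psi 0.566 q [-0.02   0.96   0.279 -0.028] w 18.5 F [ 0.4 -1.  -1.4] j [0.42 0.21 1.91 0.05 1.07 1.4 ]
need mm [ -0.4  99.2 -70.8] shares [-0.008  1.984 -1.415] dpsi -0.023 share -0.0072
zaxis [-0.0648  0.0236 -0.9976] yaxis [ 0.534 -0.844 -0.055]
```

Emit:
{"method": "drive_tool", "body": {"targets": [{"fingers": -1,"delta_pos": [0.1,0.08,0],"spin": -0.001},{"fingers": -1,"delta_pos": [0.2,0.15,0],"spin": -0.001},{"fingers": -1,"delta_pos": [0.2,0.15,0],"spin": -0.001},{"fingers": -1,"delta_pos": [0.2,0.15,0],"spin": -0.001},{"fingers": -1,"delta_pos": [0.2,0.15,0],"spin": -0.001},{"fingers": -1,"delta_pos": [0.2,0.15,0],"spin": -0.001},{"fingers": -1,"delta_pos": [0.2,0.15,0],"spin": -0.001},{"fingers": -1,"delta_pos": [0.2,0.15,0],"spin": 0},{"fingers": -1,"delta_pos": [0.2,0.15,0],"spin": 0},{"fingers": -1,"delta_pos": [0.2,0.1,0],"spin": 0},{"fingers": -1,"delta_pos": [0.1,0.05,0],"spin": 0},{"fingers": -1,"delta_pos": [0.05,0.02,0],"spin": 0}]}}

```text
time: 36.35
eef_pos: [475.5, 301.0, 152.8]
tcp_rot: [-0.02, 0.964, 0.263, -0.025]
ft_force: [0.4, -0.9, -0.3]
width: 18.3
```

```bash
python3 - <<'E'
from h import *
need(354.8,322,84,.543)
E
```

```text
t 36.35 pos [475.5 301.  152.8] psi 0.533 q [-0.02   0.964  0.263 -0.025] w 18.3 F [ 0.4 -0.9 -0.3] j [0.46 0.39 1.63 0.05 1.17 1.47]
need mm [-120.7   21.   -68.8] shares [-2.415  0.421 -1.376] dpsi 0.01 share 0.0031
zaxis [-0.0587  0.0262 -0.9979] yaxis [ 0.507 -0.86  -0.052]
```

Emit:
{"method": "drive_tool", "body": {"targets": [{"fingers": -1,"delta_pos": [-0.65,0.15,0],"spin": 0},{"fingers": -1,"delta_pos": [-0.65,0.15,0],"spin": 0},{"fingers": -1,"delta_pos": [0,0,0],"spin": 0},{"fingers": -1,"delta_pos": [0,0,0],"spin": 0}]}}

```text
time: 36.68
eef_pos: [414.0, 316.0, 151.6]
tcp_rot: [-0.02, 0.965, 0.26, -0.024]
ft_force: [0.2, -0.4, 0.5]
width: 18.4
```

```bash
python3 - <<'E'
from h import *
need(354.8,322,84,.543)
E
```

```text
t 36.68 pos [414.  316.  151.6] psi 0.527 q [-0.02   0.965  0.26  -0.024] w 18.4 F [ 0.2 -0.4  0.5] j [0.53 0.34 1.72 0.06 1.12 1.55]
need mm [-59.2   6.  -67.6] shares [-1.184  0.121 -1.352] dpsi 0.016 share 0.005
zaxis [-0.0567  0.0264 -0.998 ] yaxis [ 0.502 -0.864 -0.051]
```

Emit:
{"method": "drive_tool", "body": {"targets": [{"fingers": -1,"delta_pos": [-0.1,0.01,-0.05],"spin": 0.001},{"fingers": -1,"delta_pos": [-0.15,0.015,-0.1],"spin": 0.001},{"fingers": -1,"delta_pos": [-0.15,0.015,-0.1],"spin": 0.001},{"fingers": -1,"delta_pos": [-0.15,0.015,-0.1],"spin": 0.001},{"fingers": -1,"delta_pos": [-0.15,0.015,-0.1],"spin": 0},{"fingers": -1,"delta_pos": [-0.15,0.015,-0.1],"spin": 0},{"fingers": -1,"delta_pos": [-0.12,0.01,-0.1],"spin": 0},{"fingers": -1,"delta_pos": [-0.06,0,-0.1],"spin": 0},{"fingers": -1,"delta_pos": [0,0,-0.06],"spin": 0},{"fingers": -1,"delta_pos": [0,0,-0.02],"spin": 0}]}}

```text
time: 37.52
eef_pos: [358.4, 319.7, 105.4]
tcp_rot: [-0.02, 0.963, 0.266, -0.024]
ft_force: [0.2, -0.4, -0.8]
width: 18.3
```

```bash
python3 - <<'E'
from h import *
need(354.8,322,84,.543)
im=ctrl.capture("side")[:,:,::-1].copy()
h=cv2.convexHull(proj("side",corners(354.8,322,.543+np.pi/2,D["narrow_spacer"],67)).astype(np.float32));cv2.polylines(im,[h.astype(np.int32)],True,(255,255,0),1)
cv2.imwrite("pics/s11.png",cv2.resize(im[200:420,200:400],None,fx=2.7,fy=2.7))
E
```

```text
t 37.52 pos [358.4 319.7 105.4] psi 0.539 q [-0.02   0.963  0.266 -0.024] w 18.3 F [ 0.2 -0.4 -0.8] j [0.6  0.34 1.86 0.06 0.97 1.6 ]
need mm [ -3.6   2.3 -21.4] shares [-0.072  0.046 -0.428] dpsi 0.004 share 0.0013
zaxis [-0.0573  0.0246 -0.9981] yaxis [ 0.512 -0.858 -0.051]
```

View pics/s11.png

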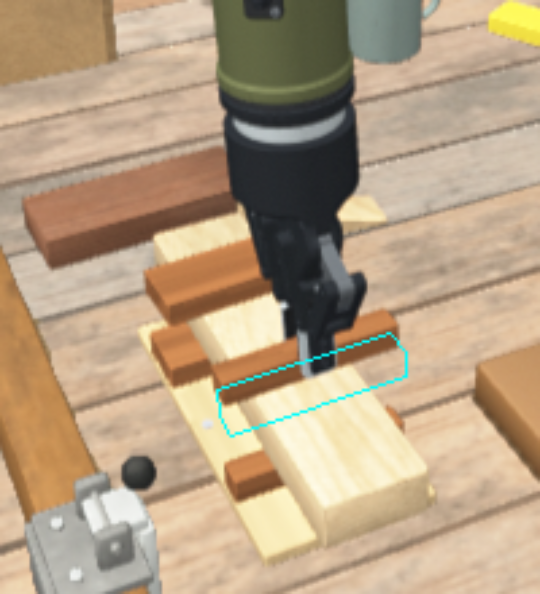

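Emit:
{"method": "drive_tool", "body": {"targets": [{"fingers": -1,"delta_pos": [-0.03,0.02,-0.06],"spin": 0.001},{"fingers": -1,"delta_pos": [-0.03,0.02,-0.08],"spin": 0},{"fingers": -1,"delta_pos": [0,0,-0.08],"spin": 0},{"fingers": -1,"delta_pos": [0,0,-0.06],"spin": 0},{"fingers": -1,"delta_pos": [0,0,-0.04],"spin": 0},{"fingers": -1,"delta_pos": [0,0,-0.02],"spin": 0}]}}

```text
time: 38.07
eef_pos: [357.5, 322.8, 87.3]
tcp_rot: [-0.02, 0.963, 0.267, -0.023]
ft_force: [-0.7, -0.0, -0.4]
width: 18.3
```

```bash
python3 - <<'E'
from h import *
need(354.8,322,84,.543)
E
```

```text
t 38.07 pos [357.5 322.8  87.3] psi 0.542 q [-0.02   0.963  0.267 -0.023] w 18.3 F [-0.7 -0.  -0.4] j [0.61 0.37 1.88 0.07 0.92 1.6 ]
need mm [-2.7 -0.8 -3.3] shares [-0.055 -0.016 -0.067] dpsi 0.001 share 0.0004
zaxis [-0.0545  0.0262 -0.9982] yaxis [ 0.514 -0.856 -0.051]
```

Emit:
{"method": "drive_tool", "body": {"targets": [{"fingers": -1,"delta_pos": [-0.05,-0.015,-0.03],"spin": 0},{"fingers": -1,"delta_pos": [0,0,-0.02],"spin": 0},{"fingers": -1,"delta_pos": [0,0,0],"spin": 0}]}}

```text
time: 38.32
eef_pos: [355.1, 322.0, 84.3]
tcp_rot: [-0.02, 0.963, 0.267, -0.023]
ft_force: [0.2, 0.0, -0.0]
width: 18.2
```

```bash
python3 - <<'E'
from h import *
need(354.8,322,84,.543)
E
```

```text
t 38.32 pos [355.1 322.   84.3] psi 0.541 q [-0.02   0.963  0.267 -0.023] w 18.2 F [ 0.2  0.  -0. ] j [0.61 0.37 1.89 0.07 0.91 1.6 ]
need mm [-0.3  0.  -0.3] shares [-0.005  0.001 -0.006] dpsi 0.002 share 0.0006
zaxis [-0.0546  0.0261 -0.9982] yaxis [ 0.514 -0.856 -0.051]
```

Emit:
{"method": "drive_tool", "body": {"targets": [{"fingers": -1,"delta_pos": [0,0,-0.02],"spin": 0},{"fingers": 1,"delta_pos": [0,0,0],"spin": 0},{"fingers": 1,"delta_pos": [0,0,0],"spin": 0},{"fingers": 1,"delta_pos": [0,0,0],"spin": 0},{"fingers": 1,"delta_pos": [0,0,0],"spin": 0},{"fingers": 1,"delta_pos": [0,0,0],"spin": 0},{"fingers": 1,"delta_pos": [0,0,0.1],"spin": 0},{"fingers": 1,"delta_pos": [0,0,0.2],"spin": 0},{"fingers": 1,"delta_pos": [0,0,0.25],"spin": 0},{"fingers": 1,"delta_pos": [0,0,0.25],"spin": 0},{"fingers": 1,"delta_pos": [0,0,0.25],"spin": 0},{"fingers": 1,"delta_pos": [0,0,0.25],"spin": 0},{"fingers": 1,"delta_pos": [0,0,0.25],"spin": 0},{"fingers": 1,"delta_pos": [0,0,0.2],"spin": 0},{"fingers": 1,"delta_pos": [0,0,0.1],"spin": 0}]}}

```text
time: 39.57
eef_pos: [353.6, 320.8, 181.3]
tcp_rot: [-0.019, 0.963, 0.267, -0.024]
ft_force: [0.2, 0.8, 0.4]
width: 85.4
```

```bash
python3 - <<'E'
from h import *
need(532,40.8,150,.566)
E
```

```text
t 39.57 pos [353.6 320.8 181.3] psi 0.541 q [-0.019  0.963  0.267 -0.024] w 85.4 F [0.2 0.8 0.4] j [0.61 0.25 1.77 0.06 1.16 1.61]
need mm [ 178.4 -280.   -31.3] shares [ 3.569 -5.601 -0.627] dpsi 0.025 share 0.0079
zaxis [-0.0572  0.0242 -0.9981] yaxis [ 0.514 -0.857 -0.05 ]
```

Emit:
{"method": "drive_tool", "body": {"targets": [{"fingers": 1,"delta_pos": [0.1,-0.15,0],"spin": 0},{"fingers": 1,"delta_pos": [0.2,-0.32,0],"spin": 0},{"fingers": 1,"delta_pos": [0.2,-0.32,0],"spin": 0},{"fingers": 1,"delta_pos": [0.2,-0.32,0],"spin": 0},{"fingers": 1,"delta_pos": [0.2,-0.32,0],"spin": 0},{"fingers": 1,"delta_pos": [0.2,-0.32,0],"spin": 0},{"fingers": 1,"delta_pos": [0.2,-0.32,0],"spin": 0},{"fingers": 1,"delta_pos": [0.2,-0.32,0],"spin": 0},{"fingers": 1,"delta_pos": [0.2,-0.32,0],"spin": 0},{"fingers": 1,"delta_pos": [0.2,-0.32,0],"spin": 0},{"fingers": 1,"delta_pos": [0.2,-0.32,0],"spin": 0},{"fingers": 1,"delta_pos": [0.2,-0.32,0],"spin": 0},{"fingers": 1,"delta_pos": [0.2,-0.32,0],"spin": 0},{"fingers": 1,"delta_pos": [0.2,-0.32,0],"spin": 0},{"fingers": 1,"delta_pos": [0.2,-0.32,0],"spin": 0},{"fingers": 1,"delta_pos": [0.2,-0.32,0],"spin": 0},{"fingers": 1,"delta_pos": [0.2,-0.3,0],"spin": 0},{"fingers": 1,"delta_pos": [0.1,-0.2,0],"spin": 0},{"fingers": 1,"delta_pos": [0.05,-0.1,0],"spin": 0}]}}

```text
time: 41.15
eef_pos: [528.8, 18.2, 173.0]
tcp_rot: [-0.019, 0.962, 0.269, -0.031]
ft_force: [0.5, 0.2, 0.4]
width: 85.4
```

```bash
python3 - <<'E'
from h import *
need(532,40.8,90,.566)
V={}
for n in("side","top"):
    im=ctrl.capture(n)[:,:,::-1].copy();V[n]=im
    for o,q,z in (("broad_spacer",(422,210.6,.543+np.pi/2),67),("narrow_spacer",(354.8,322,.543+np.pi/2),67)):
        h=cv2.convexHull(proj(n,corners(*q,D[o],z)).astype(np.float32));cv2.polylines(V[n],[h.astype(np.int32)],True,(255,255,0),1)
cv2.imwrite("pics/s12.png",cv2.resize(V["side"][200:420,200:400],None,fx=2.7,fy=2.7))
cv2.imwrite("pics/t12.png",cv2.resize(V["top"][150:310,90:310],None,fx=3,fy=3))
E
```

```text
t 41.15 pos [528.8  18.2 173. ] psi 0.545 q [-0.019  0.962  0.269 -0.031] w 85.4 F [0.5 0.2 0.4] j [-0.06  0.34  1.65  0.02  1.22  0.96]
need mm [  3.2  22.6 -83. ] shares [ 0.064  0.452 -1.659] dpsi 0.021 share 0.0067
zaxis [-0.0703  0.019  -0.9973] yaxis [ 0.516 -0.855 -0.053]
```

View pics/s12.png

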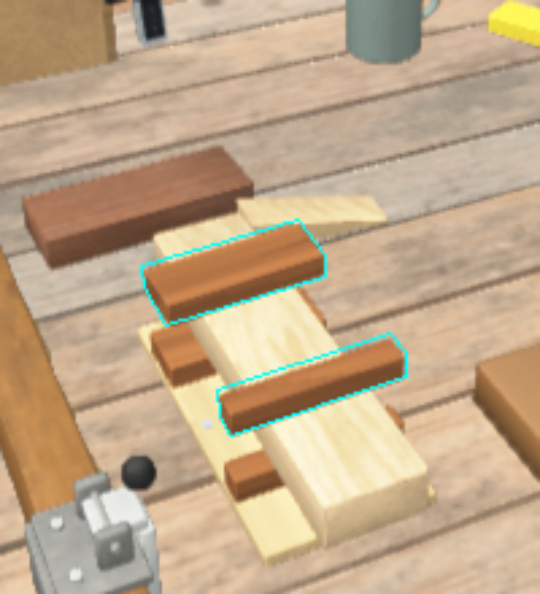

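View pics/t12.png

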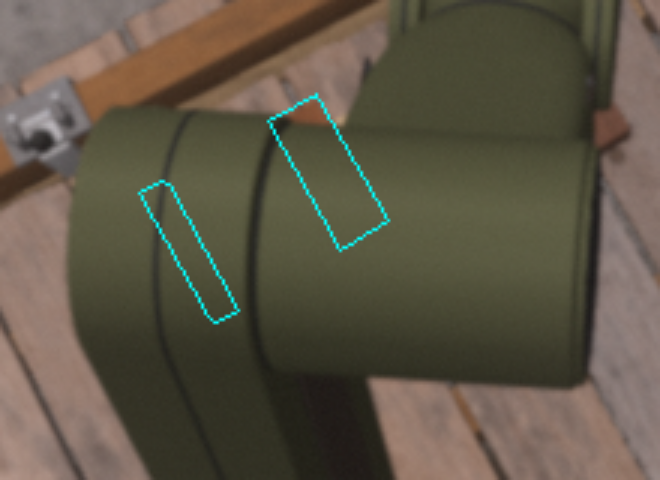

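Emit:
{"method": "drive_tool", "body": {"targets": [{"fingers": 1,"delta_pos": [0.1,0,0],"spin": 0.001},{"fingers": 1,"delta_pos": [0.15,0,0],"spin": 0.001},{"fingers": 1,"delta_pos": [0.15,0,0],"spin": 0.001},{"fingers": 1,"delta_pos": [0.15,0,0],"spin": 0.001},{"fingers": 1,"delta_pos": [0.15,0,0],"spin": 0.001},{"fingers": 1,"delta_pos": [0.15,0,0],"spin": 0.001},{"fingers": 1,"delta_pos": [0.15,0,0],"spin": 0},{"fingers": 1,"delta_pos": [0.1,0,0],"spin": 0},{"fingers": 1,"delta_pos": [-0.8,0.2,0],"spin": 0},{"fingers": 1,"delta_pos": [-0.8,0.2,0],"spin": 0},{"fingers": 1,"delta_pos": [-0.8,0.2,0],"spin": 0},{"fingers": 1,"delta_pos": [0,0,0],"spin": 0},{"fingers": 1,"delta_pos": [0,0,0],"spin": 0}]}}

```text
time: 42.33
eef_pos: [465.6, 54.0, 170.0]
tcp_rot: [-0.02, 0.959, 0.281, -0.033]
ft_force: [0.8, 0.3, 1.3]
width: 85.4
```

```bash
python3 - <<'E'
from h import *
need(532,40.8,90,.566)
E
```

```text
t 42.33 pos [465.6  54.  170. ] psi 0.569 q [-0.02   0.959  0.281 -0.033] w 85.4 F [0.8 0.3 1.3] j [0.01 0.27 1.77 0.02 1.17 1.  ]
need mm [ 66.4 -13.2 -80. ] shares [ 1.328 -0.265 -1.6  ] dpsi -0.003 share -0.0011
zaxis [-0.0751  0.0194 -0.997 ] yaxis [ 0.537 -0.842 -0.057]
```

Emit:
{"method": "drive_tool", "body": {"targets": [{"fingers": 1,"delta_pos": [0.3,-0.06,0],"spin": 0},{"fingers": 1,"delta_pos": [0.5,-0.1,0],"spin": 0},{"fingers": 1,"delta_pos": [0.5,-0.1,0],"spin": 0},{"fingers": 1,"delta_pos": [0,0,0],"spin": 0}]}}

```text
time: 42.67
eef_pos: [532.1, 41.1, 171.1]
tcp_rot: [-0.02, 0.959, 0.282, -0.034]
ft_force: [0.7, -1.0, 0.4]
width: 85.4
```

```bash
python3 - <<'E'
from h import *
need(532,40.8,90,.566)
E
```

```text
t 42.67 pos [532.1  41.1 171.1] psi 0.572 q [-0.02   0.959  0.282 -0.034] w 85.4 F [ 0.7 -1.   0.4] j [-0.01  0.35  1.64  0.02  1.23  0.98]
need mm [ -0.1  -0.3 -81.1] shares [-0.003 -0.006 -1.623] dpsi -0.006 share -0.0018
zaxis [-0.0756  0.0192 -0.997 ] yaxis [ 0.539 -0.841 -0.057]
```

Emit:
{"method": "drive_tool", "body": {"targets": [{"fingers": 1,"delta_pos": [0,0,-0.5],"spin": 0},{"fingers": 1,"delta_pos": [0,0,-0.5],"spin": 0},{"fingers": 1,"delta_pos": [0,0,-0.5],"spin": 0},{"fingers": 1,"delta_pos": [0,0,0],"spin": 0}]}}

```text
time: 43.0
eef_pos: [541.7, 39.9, 96.4]
tcp_rot: [-0.018, 0.959, 0.281, -0.028]
ft_force: [-1.5, 0.8, 0.3]
width: 85.2
```

```bash
python3 - <<'E'
from h import *
need(532,40.8,90,.566)
E
```

```text
t 43.0 pos [541.7  39.9  96.4] psi 0.57 q [-0.018  0.959  0.281 -0.028] w 85.2 F [-1.5  0.8  0.3] j [-0.02  0.44  1.71  0.02  1.05  0.97]
need mm [-9.7  0.9 -6.4] shares [-0.194  0.017 -0.128] dpsi -0.004 share -0.0013
zaxis [-0.0637  0.0191 -0.9978] yaxis [ 0.538 -0.841 -0.05 ]
```

Emit:
{"method": "drive_tool", "body": {"targets": [{"fingers": 1,"delta_pos": [-0.03,0,0.1],"spin": 0},{"fingers": 1,"delta_pos": [-0.03,0,0.2],"spin": 0},{"fingers": 1,"delta_pos": [-0.03,0,0.25],"spin": 0},{"fingers": 1,"delta_pos": [-0.03,0,0.25],"spin": 0},{"fingers": 1,"delta_pos": [-0.03,0,0.25],"spin": 0},{"fingers": 1,"delta_pos": [-0.03,0,0.25],"spin": 0},{"fingers": 1,"delta_pos": [-0.03,0,0.15],"spin": 0},{"fingers": 1,"delta_pos": [0,0,0.05],"spin": 0},{"fingers": 1,"delta_pos": [0,0,-0.8],"spin": 0},{"fingers": 1,"delta_pos": [0,0,-0.7],"spin": 0},{"fingers": 1,"delta_pos": [0,0,0],"spin": 0}]}}

```text
time: 43.92
eef_pos: [540.9, 39.8, 120.0]
tcp_rot: [-0.014, 0.959, 0.281, -0.013]
ft_force: [-1.4, -0.0, 0.2]
width: 85.6
```

```bash
python3 - <<'E'
from h import *
need(532,40.8,90,.566)
E
```

```text
t 43.92 pos [540.9  39.8 120. ] psi 0.57 q [-0.014  0.959  0.281 -0.013] w 85.6 F [-1.4 -0.   0.2] j [-0.02  0.4   1.71  0.02  1.06  0.97]
need mm [ -8.9   1.  -30. ] shares [-0.177  0.021 -0.601] dpsi -0.004 share -0.0013
zaxis [-0.0333  0.0187 -0.9993] yaxis [ 0.539 -0.842 -0.034]
```

Works (−0.064 → −0.033). Repeat once more.

Emit:
{"method": "drive_tool", "body": {"targets": [{"fingers": 1,"delta_pos": [-0.03,0,0.1],"spin": 0},{"fingers": 1,"delta_pos": [-0.03,0,0.2],"spin": 0},{"fingers": 1,"delta_pos": [-0.03,0,0.25],"spin": 0},{"fingers": 1,"delta_pos": [-0.03,0,0.25],"spin": 0},{"fingers": 1,"delta_pos": [-0.03,0,0.2],"spin": 0},{"fingers": 1,"delta_pos": [-0.03,0,0.15],"spin": 0},{"fingers": 1,"delta_pos": [0,0,0.05],"spin": 0},{"fingers": 1,"delta_pos": [0,0,-0.8],"spin": 0},{"fingers": 1,"delta_pos": [0,0,-0.7],"spin": 0},{"fingers": 1,"delta_pos": [0,0,0],"spin": 0}]}}

```text
time: 44.75
eef_pos: [539.3, 39.9, 128.1]
tcp_rot: [-0.01, 0.96, 0.281, -0.0]
ft_force: [-1.4, -0.2, -0.2]
width: 85.6
```

```bash
python3 - <<'E'
from h import *
need(532,40.8,90,.566)
E
```

```text
t 44.75 pos [539.3  39.9 128.1] psi 0.571 q [-0.01   0.96   0.281 -0.   ] w 85.6 F [-1.4 -0.2 -0.2] j [-0.02  0.38  1.73  0.02  1.05  0.97]
need mm [ -7.3   0.9 -38.1] shares [-0.147  0.019 -0.763] dpsi -0.005 share -0.0015
zaxis [-0.0063  0.0184 -0.9998] yaxis [ 0.54  -0.841 -0.019]
```

Emit:
{"method": "drive_tool", "body": {"targets": [{"fingers": 1,"delta_pos": [-0.04,0.01,-0.1],"spin": -0.001},{"fingers": 1,"delta_pos": [-0.04,0,-0.15],"spin": 0},{"fingers": 1,"delta_pos": [-0.04,0,-0.15],"spin": 0},{"fingers": 1,"delta_pos": [-0.02,0,-0.15],"spin": 0},{"fingers": 1,"delta_pos": [0,0,-0.15],"spin": 0},{"fingers": 1,"delta_pos": [0,0,-0.15],"spin": 0},{"fingers": 1,"delta_pos": [0,0,-0.15],"spin": 0},{"fingers": 1,"delta_pos": [0,0,-0.15],"spin": 0},{"fingers": 1,"delta_pos": [0,0,-0.1],"spin": 0},{"fingers": 1,"delta_pos": [0,0,-0.05],"spin": 0}]}}

```text
time: 45.58
eef_pos: [535.1, 40.4, 63.4]
tcp_rot: [-0.009, 0.96, 0.28, 0.003]
ft_force: [-0.2, 0.5, 0.3]
width: 85.6
```

```bash
python3 - <<'E'
from h import *
need(532,40.8,14,.567)
im=ctrl.capture("side")[:,:,::-1].copy()
cv2.imwrite("pics/s13.png",cv2.resize(im[150:330,180:380],None,fx=3,fy=3))
E
```

```text
t 45.58 pos [535.1  40.4  63.4] psi 0.567 q [-0.009  0.96   0.28   0.003] w 85.6 F [-0.2  0.5  0.3] j [-0.02  0.45  1.81  0.02  0.88  0.97]
need mm [ -3.1   0.4 -49.4] shares [-0.063  0.008 -0.987] dpsi -0.0 share -0.0001
zaxis [ 0.0012  0.0184 -0.9998] yaxis [ 0.537 -0.843 -0.015]
```

View pics/s13.png

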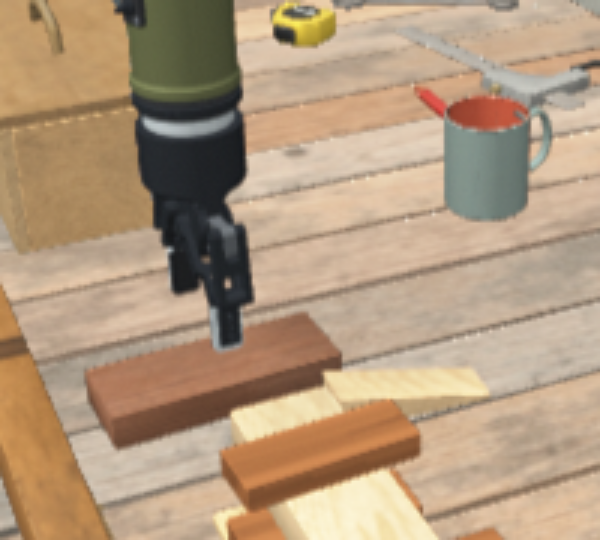

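Emit:
{"method": "drive_tool", "body": {"targets": [{"fingers": 1,"delta_pos": [-0.03,0,-0.1],"spin": 0},{"fingers": 1,"delta_pos": [-0.03,0,-0.1],"spin": 0},{"fingers": 1,"delta_pos": [0,0,-0.1],"spin": 0},{"fingers": 1,"delta_pos": [0,0,-0.1],"spin": 0},{"fingers": 1,"delta_pos": [0,0,-0.1],"spin": 0}]}}

```text
time: 46.05
eef_pos: [532.7, 40.4, 36.8]
tcp_rot: [-0.008, 0.96, 0.28, 0.004]
ft_force: [-1.0, -0.4, 0.8]
width: 85.9
```

```bash
python3 - <<'E'
from h import *
need(532,40.8,14,.567)
E
```

```text
t 46.05 pos [532.7  40.4  36.8] psi 0.567 q [-0.008  0.96   0.28   0.004] w 85.9 F [-1.  -0.4  0.8] j [-0.02  0.49  1.84  0.03  0.81  0.97]
need mm [ -0.7   0.4 -22.8] shares [-0.013  0.007 -0.455] dpsi -0.0 share -0.0001
zaxis [ 0.003   0.0184 -0.9998] yaxis [ 0.537 -0.843 -0.014]
```

Emit:
{"method": "drive_tool", "body": {"targets": [{"fingers": 1,"delta_pos": [-0.01,0.01,-0.08],"spin": 0},{"fingers": 1,"delta_pos": [0,0,-0.1],"spin": 0},{"fingers": 1,"delta_pos": [0,0,-0.08],"spin": 0},{"fingers": 1,"delta_pos": [0,0,-0.06],"spin": 0},{"fingers": 1,"delta_pos": [0,0,0],"spin": 0}]}}

```text
time: 46.47
eef_pos: [531.5, 41.0, 17.8]
tcp_rot: [-0.009, 0.96, 0.28, 0.003]
ft_force: [-0.2, -0.2, 0.5]
width: 85.3
```

```bash
python3 - <<'E'
from h import *
need(532,40.8,14,.567)
E
```

```text
t 46.47 pos [531.5  41.   17.8] psi 0.567 q [-0.009  0.96   0.28   0.003] w 85.3 F [-0.2 -0.2  0.5] j [-0.01  0.52  1.86  0.03  0.77  0.97]
need mm [ 0.5 -0.2 -3.8] shares [ 0.01  -0.004 -0.076] dpsi -0.0 share -0.0001
zaxis [ 0.0013  0.0184 -0.9998] yaxis [ 0.537 -0.843 -0.015]
```

Emit:
{"method": "drive_tool", "body": {"targets": [{"fingers": 1,"delta_pos": [0,0,-0.04],"spin": 0},{"fingers": 1,"delta_pos": [0,0,-0.03],"spin": 0},{"fingers": 1,"delta_pos": [0,0,0],"spin": 0},{"fingers": -1,"delta_pos": [0,0,0],"spin": 0},{"fingers": -1,"delta_pos": [0,0,0],"spin": 0},{"fingers": -1,"delta_pos": [0,0,0],"spin": 0},{"fingers": -1,"delta_pos": [0,0,0],"spin": 0},{"fingers": -1,"delta_pos": [0,0,0],"spin": 0},{"fingers": -1,"delta_pos": [0,0,0],"spin": 0}]}}

```text
time: 47.22
eef_pos: [531.3, 41.1, 14.5]
tcp_rot: [-0.009, 0.96, 0.28, 0.003]
ft_force: [0.0, -1.1, -2.2]
width: 68.5
```

```bash
python3 - <<'E'
from h import *
need(388.4,266.3,150,2.114)
E
```

```text
t 47.22 pos [531.3  41.1  14.5] psi 0.567 q [-0.009  0.96   0.28   0.003] w 68.5 F [ 0.  -1.1 -2.2] j [-0.01  0.52  1.86  0.03  0.76  0.97]
need mm [-142.9  225.2  135.5] shares [-2.858  4.503  2.709] dpsi 1.547 share 0.4923
zaxis [ 0.0012  0.0186 -0.9998] yaxis [ 0.537 -0.843 -0.015]
```

Emit:
{"method": "drive_tool", "body": {"targets": [{"fingers": -1,"delta_pos": [0,0,0.1],"spin": 0},{"fingers": -1,"delta_pos": [0,0,0.2],"spin": 0},{"fingers": -1,"delta_pos": [0,0,0.3],"spin": 0},{"fingers": -1,"delta_pos": [0,0,0.3],"spin": 0},{"fingers": -1,"delta_pos": [0,0,0.3],"spin": 0},{"fingers": -1,"delta_pos": [0,0,0.3],"spin": 0},{"fingers": -1,"delta_pos": [0,0,0.3],"spin": 0},{"fingers": -1,"delta_pos": [0,0,0.3],"spin": 0},{"fingers": -1,"delta_pos": [0,0,0.3],"spin": 0},{"fingers": -1,"delta_pos": [0,0,0.3],"spin": 0},{"fingers": -1,"delta_pos": [0,0,0.2],"spin": 0},{"fingers": -1,"delta_pos": [0,0,0.1],"spin": 0}]}}

```text
time: 48.22
eef_pos: [527.0, 40.9, 177.2]
tcp_rot: [-0.009, 0.96, 0.28, 0.002]
ft_force: [0.0, 0.4, -1.6]
width: 68.6
```

```bash
python3 - <<'E'
from h import *
need(388.4,266.3,150,2.114)
E
```

```text
t 48.22 pos [527.   40.9 177.2] psi 0.567 q [-0.009  0.96   0.28   0.002] w 68.6 F [ 0.   0.4 -1.6] j [-0.01  0.3   1.69  0.02  1.15  0.98]
need mm [-138.6  225.4  -27.2] shares [-2.772  4.508 -0.544] dpsi 1.547 share 0.4924
zaxis [-0.0021  0.0182 -0.9998] yaxis [ 0.537 -0.843 -0.016]
```

Emit:
{"method": "drive_tool", "body": {"targets": [{"fingers": -1,"delta_pos": [-0.06,0.1,0],"spin": 0.012},{"fingers": -1,"delta_pos": [-0.12,0.2,0],"spin": 0.024},{"fingers": -1,"delta_pos": [-0.14,0.23,0],"spin": 0.028},{"fingers": -1,"delta_pos": [-0.14,0.23,0],"spin": 0.028},{"fingers": -1,"delta_pos": [-0.14,0.23,0],"spin": 0.028},{"fingers": -1,"delta_pos": [-0.14,0.23,0],"spin": 0.028},{"fingers": -1,"delta_pos": [-0.14,0.23,0],"spin": 0.028},{"fingers": -1,"delta_pos": [-0.14,0.23,0],"spin": 0.028},{"fingers": -1,"delta_pos": [-0.14,0.23,0],"spin": 0.028},{"fingers": -1,"delta_pos": [-0.14,0.23,0],"spin": 0.028},{"fingers": -1,"delta_pos": [-0.14,0.23,0],"spin": 0.028},{"fingers": -1,"delta_pos": [-0.14,0.23,0],"spin": 0.028},{"fingers": -1,"delta_pos": [-0.14,0.23,0],"spin": 0.028},{"fingers": -1,"delta_pos": [-0.14,0.23,0],"spin": 0.028},{"fingers": -1,"delta_pos": [-0.14,0.23,0],"spin": 0.028},{"fingers": -1,"delta_pos": [-0.14,0.23,0],"spin": 0.028},{"fingers": -1,"delta_pos": [-0.14,0.23,0],"spin": 0.028},{"fingers": -1,"delta_pos": [-0.1,0.18,0],"spin": 0.02},{"fingers": -1,"delta_pos": [-0.06,0.1,0],"spin": 0.01},{"fingers": -1,"delta_pos": [-0.03,0.05,0],"spin": 0.004}]}}

```text
time: 49.88
eef_pos: [391.4, 250.1, 184.7]
tcp_rot: [-0.009, 0.462, 0.887, -0.004]
ft_force: [0.9, -0.0, -2.9]
width: 68.6
```

```bash
python3 - <<'E'
from h import *
need(388.4,266.3,101.5,2.114)
E
```

```text
t 49.88 pos [391.4 250.1 184.7] psi 2.181 q [-0.009  0.462  0.887 -0.004] w 68.6 F [ 0.9 -0.  -2.9] j [ 0.47  0.22  1.8   0.01  1.14 -0.15]
need mm [ -3.   16.2 -83.2] shares [-0.061  0.323 -1.664] dpsi -0.067 share -0.0213
zaxis [-0.0204  0.0017 -0.9998] yaxis [ 0.819  0.573 -0.016]
```

Emit:
{"method": "drive_tool", "body": {"targets": [{"fingers": -1,"delta_pos": [-0.01,0.08,-0.05],"spin": -0.005},{"fingers": -1,"delta_pos": [-0.01,0.08,-0.1],"spin": -0.005},{"fingers": -1,"delta_pos": [0,0.08,-0.15],"spin": -0.005},{"fingers": -1,"delta_pos": [0,0.05,-0.15],"spin": -0.003},{"fingers": -1,"delta_pos": [0,0,-0.15],"spin": -0.002},{"fingers": -1,"delta_pos": [0,0,-0.15],"spin": 0},{"fingers": -1,"delta_pos": [0,0,-0.15],"spin": 0},{"fingers": -1,"delta_pos": [0,0,-0.1],"spin": 0},{"fingers": -1,"delta_pos": [0,0,-0.05],"spin": 0},{"fingers": -1,"delta_pos": [0,0,-0.02],"spin": 0}]}}

```text
time: 50.72
eef_pos: [390.9, 263.8, 125.5]
tcp_rot: [-0.009, 0.496, 0.868, -0.005]
ft_force: [0.3, 0.9, -3.4]
width: 69.0
```

```bash
python3 - <<'E'
from h import *
need(388.4,266.3,101.5,2.114)
im=ctrl.capture("side")[:,:,::-1].copy()
cv2.imwrite("pics/s14.png",cv2.resize(im[200:420,200:400],None,fx=2.7,fy=2.7))
E
```

```text
t 50.72 pos [390.9 263.8 125.5] psi 2.104 q [-0.009  0.496  0.868 -0.005] w 69.0 F [ 0.3  0.9 -3.4] j [ 0.5   0.3   1.86  0.01  0.99 -0.04]
need mm [ -2.5   2.5 -24. ] shares [-0.051  0.05  -0.481] dpsi 0.01 share 0.0031
zaxis [-0.0206  0.0012 -0.9998] yaxis [ 0.861  0.509 -0.017]
```

View pics/s14.png

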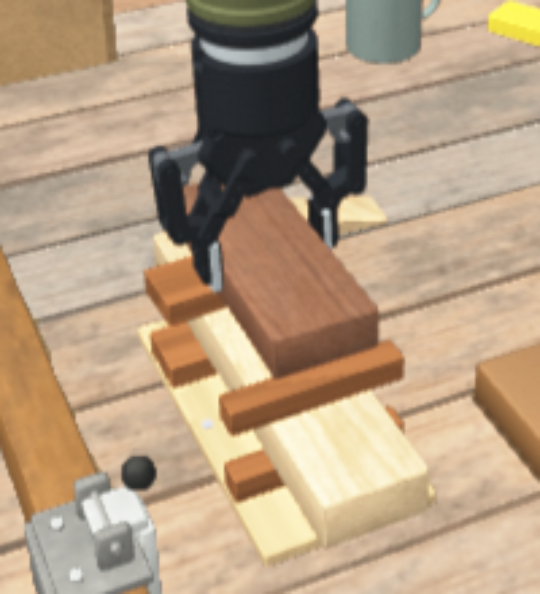

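Emit:
{"method": "drive_tool", "body": {"targets": [{"fingers": -1,"delta_pos": [-0.02,0.02,-0.06],"spin": 0.002},{"fingers": -1,"delta_pos": [-0.02,0.02,-0.08],"spin": 0.001},{"fingers": -1,"delta_pos": [0,0,-0.08],"spin": 0},{"fingers": -1,"delta_pos": [0,0,-0.07],"spin": 0},{"fingers": -1,"delta_pos": [0,0,-0.05],"spin": 0},{"fingers": -1,"delta_pos": [0,0,-0.03],"spin": 0}]}}

```text
time: 51.27
eef_pos: [389.8, 266.6, 106.5]
tcp_rot: [-0.008, 0.491, 0.871, -0.003]
ft_force: [0.9, -0.4, -1.9]
width: 68.8
```

```bash
python3 - <<'E'
from h import *
need(388.4,266.3,101.5,2.114)
E
```

```text
t 51.27 pos [389.8 266.6 106.5] psi 2.115 q [-0.008  0.491  0.871 -0.003] w 68.8 F [ 0.9 -0.4 -1.9] j [ 0.5   0.33  1.89  0.01  0.94 -0.05]
need mm [-1.4 -0.3 -5. ] shares [-0.027 -0.005 -0.1  ] dpsi -0.001 share -0.0002
zaxis [-0.0178  0.0025 -0.9998] yaxis [ 0.856  0.517 -0.014]
```

Emit:
{"method": "drive_tool", "body": {"targets": [{"fingers": -1,"delta_pos": [-0.02,0,-0.04],"spin": 0},{"fingers": -1,"delta_pos": [0,0,-0.03],"spin": 0},{"fingers": -1,"delta_pos": [0,0,-0.02],"spin": 0}]}}

```text
time: 51.52
eef_pos: [388.7, 266.6, 101.5]
tcp_rot: [-0.008, 0.491, 0.871, -0.003]
ft_force: [0.0, 1.1, 5.1]
width: 68.8
```

```bash
python3 - <<'E'
from h import *
need(388.4,266.3,101.5,2.114)
E
```

```text
t 51.52 pos [388.7 266.6 101.5] psi 2.115 q [-0.008  0.491  0.871 -0.003] w 68.8 F [0.  1.1 5.1] j [ 0.5   0.33  1.9   0.01  0.93 -0.05]
need mm [-0.3 -0.3  0. ] shares [-0.006 -0.007  0.001] dpsi -0.001 share -0.0002
zaxis [-0.0178  0.0025 -0.9998] yaxis [ 0.856  0.518 -0.014]
```

Contact at the expected height. Release and rise.

Emit:
{"method": "drive_tool", "body": {"targets": [{"fingers": 1,"delta_pos": [0,0,0],"spin": 0},{"fingers": 1,"delta_pos": [0,0,0],"spin": 0},{"fingers": 1,"delta_pos": [0,0,0],"spin": 0},{"fingers": 1,"delta_pos": [0,0,0],"spin": 0},{"fingers": 1,"delta_pos": [0,0,0.08],"spin": 0},{"fingers": 1,"delta_pos": [0,0,0.15],"spin": 0},{"fingers": 1,"delta_pos": [0,0,0.2],"spin": 0},{"fingers": 1,"delta_pos": [0,0,0.25],"spin": 0},{"fingers": 1,"delta_pos": [0,0,0.3],"spin": 0},{"fingers": 1,"delta_pos": [0,0,0.3],"spin": 0},{"fingers": 1,"delta_pos": [0,0,0.3],"spin": 0},{"fingers": 1,"delta_pos": [0.1,-0.2,0.2],"spin": 0},{"fingers": 1,"delta_pos": [0.2,-0.4,0.1],"spin": 0},{"fingers": 1,"delta_pos": [0.2,-0.4,0],"spin": 0},{"fingers": 1,"delta_pos": [0.2,-0.4,0],"spin": 0},{"fingers": 1,"delta_pos": [0.2,-0.4,0],"spin": 0},{"fingers": 1,"delta_pos": [0.2,-0.4,0],"spin": 0},{"fingers": 1,"delta_pos": [0.2,-0.4,0],"spin": 0},{"fingers": 1,"delta_pos": [0.1,-0.3,0],"spin": 0},{"fingers": 1,"delta_pos": [0.1,-0.2,0],"spin": 0}]}}

```text
time: 53.18
eef_pos: [468.3, 108.4, 214.9]
tcp_rot: [-0.002, 0.488, 0.873, 0.004]
ft_force: [0.5, 0.1, 0.4]
width: 85.7
```

Emit:
{"method": "drive_tool", "body": {"targets": [{"fingers": 1,"delta_pos": [0.05,-0.2,0],"spin": 0},{"fingers": 1,"delta_pos": [0.1,-0.4,0],"spin": 0},{"fingers": 1,"delta_pos": [0.1,-0.4,0],"spin": 0},{"fingers": 1,"delta_pos": [0.1,-0.4,0],"spin": 0},{"fingers": 1,"delta_pos": [0.1,-0.4,0],"spin": 0},{"fingers": 1,"delta_pos": [0.1,-0.4,0],"spin": 0},{"fingers": 1,"delta_pos": [0.1,-0.4,0],"spin": 0},{"fingers": 1,"delta_pos": [0.1,-0.3,0],"spin": 0},{"fingers": 1,"delta_pos": [0.05,-0.2,0],"spin": 0},{"fingers": 1,"delta_pos": [0,-0.1,0],"spin": 0},{"fingers": 1,"delta_pos": [0,0,0],"spin": 0}]}}

```text
time: 54.1
eef_pos: [509.9, -61.6, 221.9]
tcp_rot: [0.001, 0.488, 0.873, 0.006]
ft_force: [-0.3, -0.3, 0.8]
width: 85.6
```

```bash
python3 - <<'E'
from h import *
need(500,-200,200,2.114)
V={};ms={}
for n in("side","top"):
    im=ctrl.capture(n)[:,:,::-1].copy();V[n]=im
    cv2.imwrite(f"pics/raw15{n}.png",im)
    r=ctrl.cut_out("short_board",n);print(n,[(round(x["score"],2),x["mask"].sum(),np.round(np.array(x["extent"])*[640,480,640,480])) for x in r])
    if r: ms[n]=r[0]["mask"]
    for o,q,z in (("long_board",(388.4,266.3,.543),32),("broad_spacer",(422,210.6,.543+np.pi/2),67),("narrow_spacer",(354.8,322,.543+np.pi/2),67),("short_board",(388.4,266.3,.543),87)):
        h=cv2.convexHull(proj(n,corners(*q,D[o],z)).astype(np.float32));cv2.polylines(V[n],[h.astype(np.int32)],True,(255,255,0),1)
print(fit("short_board",ms,(388,266,.54),87), fit("short_board",{"side":ms["side"]},(388,266,.54),87))
cv2.imwrite("pics/s15.png",cv2.resize(V["side"][160:420,190:450],None,fx=2.3,fy=2.3))
cv2.imwrite("pics/t15.png",cv2.resize(V["top"][130:330,90:370],None,fx=2.6,fy=2.6))
E
```

```text
t 54.1 pos [509.9 -61.6 221.9] psi 2.121 q [0.001 0.488 0.873 0.006] w 85.6 F [-0.3 -0.3  0.8] j [-0.21  0.24  1.67  0.01  1.23 -0.76]
need mm [  -9.9 -138.4  -21.9] shares [-0.198 -2.768 -0.438] dpsi -0.007 share -0.0022
zaxis [ 0.0071  0.0096 -0.9999] yaxis [0.852 0.523 0.011]
side [(0.57, np.int64(3371), array([264., 276., 341., 354.]))]
top [(0.6, np.int64(1298), array([134., 192., 215., 226.])), (0.35, np.int64(43), array([140., 212., 145., 222.]))]
(array([389.23037942, 265.84958028,   0.54307617]), np.float64(0.2654119407095597)) (array([388.46800061, 266.92333468,   0.53804697]), np.float64(0.05760683162426061))
```

View pics/s15.png

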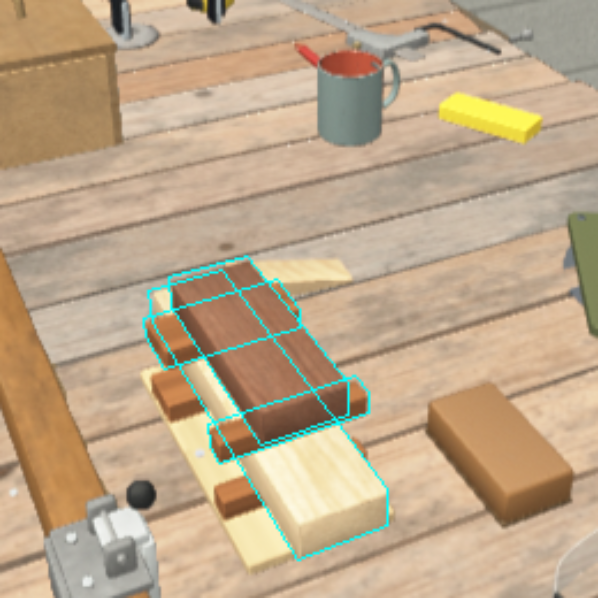

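View pics/t15.png

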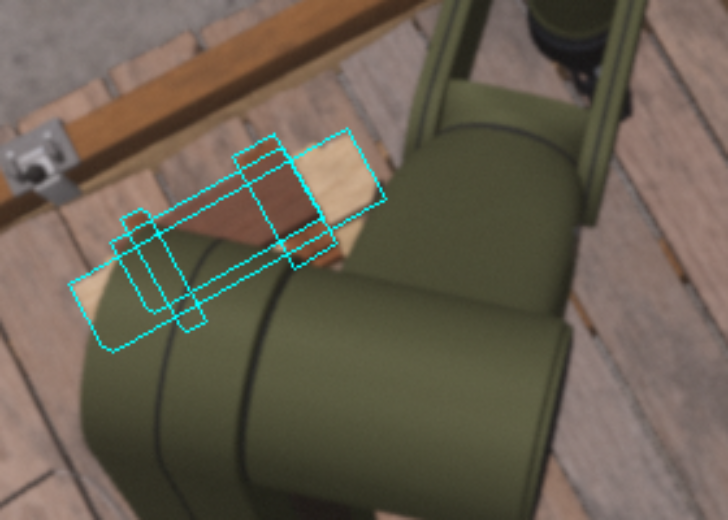

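The side view shows all four pieces within their target outlines. In the top view the arm hides part of the stack, but what shows agrees. The mug and wedge have not moved. Handing in.

```bash
python3 -c "
from rig import ctrl
print(ctrl.sign_off())"
```

```text
the job is handed in; nothing more can be done
None
```

The stack is built and the job is handed in; the rig gives no verdict, so I can't confirm it passed. The long board lies across both bearers, with the broad and narrow wooden spacers crosswise above their bearers. The short board lies on the spacers, parallel to the long board. It took about 54 s of the 115 s allowed.

- **Positions:** the long board fitted to within about 1 mm of its target, and the short board to within about 1 mm in position and 0.005 rad in angle. I checked the spacers only by eye, and both sat inside their projected target outlines.
- **Heights:** both boards met their supports at the expected tool height.
- **Mug and wedge:** the arm never touched either one, and neither has visibly moved in the last side picture.
- **Weaker checks:** the arm hid part of the stack in the final top view, so the fits using that camera were poor (0.27 to 0.39 mismatch). I relied mainly on the side camera, where the short board's mismatch was 0.06.
- **Tool tilt:** the tool drifted by up to 0.08 rad during the moves. I corrected it before gripping the short board, but released the narrow spacer with about 0.06 rad of tilt. It looked flat in the picture taken afterwards.

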